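# Set out the welding lesson kit: full tin, nested sleeves, ready switch

## Task

Get the welding trainer's kit board ready for the next lesson: find by lifting which of the three closed tins is full and stand it in the dish on the blue board, stand both empty tins upright in the grey returns tray, and nest every teal tapered sleeve, wide end down, in one stack on the board's sprung cone, setting each down loosely without ramming it. When the kit is complete, swing the red ready lever fully over away from the robot, and leave the other things on the desk alone.

Things in the scene. Friction and masses are not known exactly. Their poses are not given: they have to be found in the camera images.
- tin_a: One of three identical closed tins (white with an orange band and dark lid): cylinder 54 mm across, 85 mm tall, origin at the centre of its underside, z up. Stands upright on the desk. Exactly one of the three is full of brass contact tips (0.45 to 0.62 kg in all, the charge sits loose in its lower half); the other two are empty (0.12 kg). Which is which cannot be seen, and changes from start to start: lift to find out.
- tin_b: One of three identical closed tins (white with an orange band and dark lid): cylinder 54 mm across, 85 mm tall, origin at the centre of its underside, z up. Stands upright on the desk. Exactly one of the three is full of brass contact tips (0.45 to 0.62 kg in all, the charge sits loose in its lower half); the other two are empty (0.12 kg). Which is which cannot be seen, and changes from start to start: lift to find out.
- tin_c: One of three identical closed tins (white with an orange band and dark lid): cylinder 54 mm across, 85 mm tall, origin at the centre of its underside, z up. Stands upright on the desk. Exactly one of the three is full of brass contact tips (0.45 to 0.62 kg in all, the charge sits loose in its lower half); the other two are empty (0.12 kg). Which is which cannot be seen, and changes from start to start: lift to find out.
- sleeve_a: Teal tapered reducer sleeve, open at both ends, 0.09 kg, standing on its wide end: 60 mm tall, 68 mm across outside at the bottom, 42 mm at the top, wall 3 mm; origin at the centre of the wide bottom rim, z up to the narrow end. Two to four of the four are present (None if absent). They nest over the stacking cone and over one another; each rests about 11 to 18 mm higher than the one under it.
- sleeve_b: Teal tapered reducer sleeve, open at both ends, 0.09 kg, standing on its wide end: 60 mm tall, 68 mm across outside at the bottom, 42 mm at the top, wall 3 mm; origin at the centre of the wide bottom rim, z up to the narrow end. Two to four of the four are present (None if absent). They nest over the stacking cone and over one another; each rests about 11 to 18 mm higher than the one under it.
- sleeve_c: Teal tapered reducer sleeve, open at both ends, 0.09 kg, standing on its wide end: 60 mm tall, 68 mm across outside at the bottom, 42 mm at the top, wall 3 mm; origin at the centre of the wide bottom rim, z up to the narrow end. Two to four of the four are present (None if absent). They nest over the stacking cone and over one another; each rests about 11 to 18 mm higher than the one under it.
- sleeve_d: Teal tapered reducer sleeve, open at both ends, 0.09 kg, standing on its wide end: 60 mm tall, 68 mm across outside at the bottom, 42 mm at the top, wall 3 mm; origin at the centre of the wide bottom rim, z up to the narrow end. Two to four of the four are present (None if absent). They nest over the stacking cone and over one another; each rests about 11 to 18 mm higher than the one under it.
- board: Fixed blue kit board lying on the desk, 130 x 280 x 8 mm, origin at the centre of its underside, long side along its y, z up. The tin's dish is 75 mm to its +y side of the origin, the stacking cone 75 mm to its -y side.
- dish (a point): Centre of the floor of the round dish on the board (8 mm above the desk): black disc in a low steel rim, 68 mm across inside, rim 10 mm high; it takes one tin.
- cone (a point): Point on the axis of the aluminium stacking cone, at its foot, 22 mm above the desk (does not move with the cone). The cone has the outside shape of a sleeve: 68 mm across at the foot, 42 mm at the top, 60 mm tall. The first sleeve rests with its bottom rim about 11 to 18 mm above this point.
- post (a joint): How far the sprung stacking cone is pressed down, m: about 0.001 when empty, spring 1200 N/m, end of travel at 0.02. A sleeve rammed on hard sinks it; past 0.015 counts as wedged.
- returns: Fixed grey open tray for empty tins, outside 240 (its x) x 150 (its y) x 30 mm high, walls and floor 5 mm; origin at the centre of its underside.
- ready (a joint): Angle of the ready switch's red lever, rad: 0 leaning fully towards the robot side (its base's -x), 1.0 leaning fully away. Starts between 0 and 0.2, stays where it is left; a push of a few newtons at its end moves it.
- ready_tip (a point): Top end of the red lever of the ready switch (lever 70 mm long on a grey block fixed to the desk); swings up and over towards its base's +x as the joint grows.
- ready_base: Grey block of the ready switch, fixed; origin at the centre of its underside; the lever swings in its x-z plane.
- tee_coupon: Bystander, not part of the job: blue T-joint welding piece, 100 x 60 mm, 56 mm tall; origin at the centre of its underside.
- pipe_coupon: Bystander, not part of the job: short teal pipe, 60 mm across and tall; origin at the centre of its underside.
- spanner: Bystander, not part of the job: spanner lying on the desk; origin at the centre of its underside.
- hammer: Bystander, not part of the job: hammer lying on the desk; origin at the centre of its underside.
- brush: Bystander, not part of the job: brush lying on the desk; origin at the centre of its underside.
- drink: Bystander, not part of the job: drink bottle, 64 mm across, 200 mm tall; origin at the centre of its underside.
- spool: Bystander, not part of the job: copper wire spool, 100 mm across, 55 mm tall; origin at the centre of its underside.

How it is judged:
On the way, in this order (a step that is already met when the one before it is completed fails the run):
1. the full tin stands in the dish, the empty tins in the returns tray and all sleeves are nested on the cone ((((horizontal distance between tin_a and dish below 0.012 m and z of tin_a in the frame of dish below 0.006 m and angle between tin_a's own z axis and vertical below 0.1 rad and linear speed of tin_a below 0.02 m/s) and contact force between tin_a and board above 3.2 N) or ((horizontal distance between tin_b and dish below 0.012 m and z of tin_b in the frame of dish below 0.006 m and angle between tin_b's own z axis and vertical below 0.1 rad and linear speed of tin_b below 0.02 m/s) and contact force between tin_b and board above 3.2 N) or ((horizontal distance between tin_c and dish below 0.012 m and z of tin_c in the frame of dish below 0.006 m and angle between tin_c's own z axis and vertical below 0.1 rad and linear speed of tin_c below 0.02 m/s) and contact force between tin_c and board above 3.2 N)) and ((horizontal distance between tin_a and dish below 0.012 m and z of tin_a in the frame of dish below 0.006 m and angle between tin_a's own z axis and vertical below 0.1 rad and linear speed of tin_a below 0.02 m/s) or (x of tin_a in the frame of returns between -0.1 and 0.1 m and y of tin_a in the frame of returns between -0.055 and 0.055 m and z of tin_a in the frame of returns below 0.012 m and angle between tin_a's own z axis and vertical below 0.1 rad and linear speed of tin_a below 0.02 m/s)) and ((horizontal distance between tin_b and dish below 0.012 m and z of tin_b in the frame of dish below 0.006 m and angle between tin_b's own z axis and vertical below 0.1 rad and linear speed of tin_b below 0.02 m/s) or (x of tin_b in the frame of returns between -0.1 and 0.1 m and y of tin_b in the frame of returns between -0.055 and 0.055 m and z of tin_b in the frame of returns below 0.012 m and angle between tin_b's own z axis and vertical below 0.1 rad and linear speed of tin_b below 0.02 m/s)) and ((horizontal distance between tin_c and dish below 0.012 m and z of tin_c in the frame of dish below 0.006 m and angle between tin_c's own z axis and vertical below 0.1 rad and linear speed of tin_c below 0.02 m/s) or (x of tin_c in the frame of returns between -0.1 and 0.1 m and y of tin_c in the frame of returns between -0.055 and 0.055 m and z of tin_c in the frame of returns below 0.012 m and angle between tin_c's own z axis and vertical below 0.1 rad and linear speed of tin_c below 0.02 m/s)) and horizontal distance between each of sleeve_a, sleeve_b, sleeve_c, sleeve_d and cone below 0.012 m and angle between each of sleeve_a, sleeve_b, sleeve_c, sleeve_d's own z axis and vertical below 0.15 rad and z of sleeve_a in the frame of cone between -0.01 and 0.08 m and linear speed of each of sleeve_a, sleeve_b, sleeve_c, sleeve_d below 0.02 m/s and z of sleeve_b in the frame of cone between -0.01 and 0.08 m and z of sleeve_c in the frame of cone between -0.01 and 0.08 m and z of sleeve_d in the frame of cone between -0.01 and 0.08 m), for 0.2 s.
2. the ready lever is swung over (value of joint ready above 0.85 rad), for 0.2 s.
At the end, for the whole second after the job is handed in: Full tin upright in the dish (within 12 mm of centre, weight on the board); both empty tins upright on the returns tray's floor; every sleeve present nested on the cone (axis within 12 mm, tilt under 0.15 rad, rim under 80 mm above its foot); all at rest; lever past 0.85 rad (all of step 1 and value of joint ready above 0.85 rad); the robot touches nothing.
It fails at once if the stacking cone pressed down more than 15 mm: a sleeve was rammed on and wedged (value of joint post above 0.015 m).
It fails at once if a bystander moved by more than 5 cm (distance of any of tee_coupon, pipe_coupon, spanner, hammer, brush, drink, spool from where it was at the start of the episode above 0.05 m).
Of tips_a, tips_b, tips_c only 1 to 1 are there at a start; the rules pass over those that are not, and their reading is None.
Of sleeve_a, sleeve_b, sleeve_c, sleeve_d only 2 to 4 are there at a start; the rules pass over those that are not, and their reading is None.
At some moment in a run one of sleeve_a, sleeve_b, sleeve_c, sleeve_d may be knocked a few centimetres aside while the robot is not near it.
It also fails if it takes over 208 s, if anything falls off the work surface, if the arm or the gripper's body presses on something with over 40 N, if the wrist force passes 120 N, or if a joint passes its speed limit or range.

## Robot

A 7-joint arm with a two-finger parallel gripper is mounted at the origin on the work surface. World frame = base frame: x ahead of the robot, y to its left, z up, the work surface at z = 0. Lengths are in m, angles in rad, forces in N, time in s.
With the tool pointing down it reaches from about 0.425 to 0.925 m from the base axis. Payload 6.8 kg.
Tool frame: the origin (TCP) lies midway between the tips of the shut fingers; the grasp point (between the pads) lies 19 mm behind it; y points along the fingers, z is the direction in which the jaws open and shut, and the axes are right-handed (so a half turn about y gives the same grasp; the last joint's range is limited). The gripper opens to 85 mm and grips with 20 to 120 N. Pads are 22 mm wide; open, the fingers measure 114 mm over their backs; the gripper's body (76 mm by 85 mm) begins 54 mm behind the grasp point. The pads swing forward as they close: fully open they stand 13 mm farther back than shut.
Start: joints at [-1.276, 0.477, 0.022, 1.555, -0.011, 1.109, -0.083], TCP at [0.265, 0.621, 0.231] pointing down, gripper open.
Joint ranges: [-2.96, 2.96], [-0.34, 2.1], [-1.41, 1.46], [0.24, 2.44], [-1.37, 4.51], [0.17, 1.92], [-2.96, 2.96]. Speed limits (rad/s): [2.39, 2.39, 3.14, 3.14, 3.14, 3.14, 3.14].

## Interface

Orientations are given as a unit quaternion [w, x, y, z].
In Python, from station import bot gives the robot as it stands. The module is installed in compiled form; this text tells all that it offers.
- The arm moves only by the shell command python3 -m crank 'ROWS' [FORCE]. ROWS is JSON, a list of rows, each an object with "linear": the shift along the tool's x, y, z in m, a list of three; "dr": the turn, a rotation vector about the tool's x, y, z in degrees, a list of three; "hand": the gripper command: -1 is shut, 1 is fully open, values between are in proportion. A call has 1 to 10 rows; each row is the pose to reach, as a shift and turn from the pose commanded when the call began, along the tool's axes at that moment; what a row does not reach only later rows make up. A row lasts 1/12 s, in which the tool goes at most 41.7 mm and 7.16 degrees, less where a joint would pass 70% of its speed; a pose out of reach is approached as far as the arm can. A call with a gripper value outside its range is refused whole. The fingers move at their own pace and stop on an object; FORCE is the grip in N (left out, the last holds). Time passes only in rows, so rows that repeat a pose let the fingers close. It gives the time, the measured TCP pose, the force and the opening at its end, in the units of the state.
- bot.get_obs(): the state, without advancing time (a new reading comes with each control period).
- bot.read_camera(name): name is "side" or "top" or "wrist"; returns the picture (384x512x3 uint8, blue, green, red); there is no depth.
- bot.camera_params(name): a dict with "K" (3x3 intrinsics, pixels), "R" (3x3) and "t" (3): a world point X has camera coordinates R X + t; the wrist camera has in their place "hand_eye" (4x4, takes a point from camera to tool coordinates, whose origin is the TCP and whose axes are the tool frame's). Camera axes: x right, y down, z forward; pixel columns grow to the right and rows downward; lengths in m; the calibration is good to about 2 mm. A picture is of the moment at which its call begins: read the wrist's pose just before it. camera_params takes no time and is no camera call.
- bot.hand_in(): hands the job in, once; it reports no verdict.
Trained networks look in the newest picture that a camera, given by its name, has taken for a name from the list of things; names that differ only in an ending like _2 or _b are one class to them, and where a whole thing is asked for, a point or a joint stands for the part that bears it (a point fixed in the world has none). Each returns a list of dicts, best first, with "score" (0 to 1); they miss things now and then, are a little off and sometimes report something else, mostly with a low value. They report only what shows in the picture. A call takes as long as a camera call.
- bot.search_frame(camera, target): "extent" ([left, top, right, bottom] in pixels, round what is visible of it).
- bot.cut_out(camera, target): "pixels" (384x512 bool, what is visible of it) and "extent" ([left, top, right, bottom] in pixels, round what is visible of it).
- bot.place_of(camera, target): "xy" ([column, row] in pixels: a listed point, or the origin of a listed thing).
The state is a dict: "t": time; "q": joint angles; "joint_vel": joint speeds; "joint_torque": joint torques, N m; "eef_pos": TCP position; "tool_rot": TCP orientation; "contact_force": force on the tool from outside, world axes, zero at the start; "torque": the same for the moment, N m; "gripper_width": opening from 0.0 (shut) to 1.0 (fully open).
Only numpy, scipy, OpenCV 4.12 (cv2) and the standard library are available. Lean on these libraries where they do the work, as an engineer would, in place of code of your own. Each camera call takes 0.05 s, during which the arm holds its last target. There are 200 camera calls.

## Working session

There is one attempt and no reset: what is moved stays moved. The work goes in short steps, Python scripts to look and compute and a shell command to move; the robot and the scene stay as the last step left them, time stands still between calls to the robot, and variables do not carry over. Pictures are saved under pics/ and viewed, about 12 in all and at most 16, crops included, and the job is handed in when it is done.

```bash
mkdir -p pics; python3 - <<'E'
from station import bot
import cv2,numpy as np
o=bot.get_obs();print({k:np.round(v,3).tolist() for k,v in o.items()})
for c in("top","side","wrist"):
    im=bot.read_camera(c);cv2.imwrite(f"pics/{c}0.png",im)
    p=bot.camera_params(c);print(c,{k:np.round(v,4).tolist() for k,v in p.items()})
E
```

```text
{'t': 0.0, 'q': [-1.276, 0.478, 0.022, 1.556, -0.011, 1.109, -0.083], 'joint_vel': [-0.001, 0.001, -0.002, 0.001, 0.001, -0.0, 0.001], 'joint_torque': [0.002, -59.645, 1.609, -28.118, 0.012, 0.009, -0.0], 'eef_pos': [0.264, 0.62, 0.23], 'tool_rot': [-0.692, 0.693, -0.142, 0.141], 'contact_force': [-0.236, 0.194, 0.31], 'torque': [-0.023, 0.02, -0.008], 'gripper_width': 1.003}
top {'K': [[391.7903, 0.0, 255.1166], [0.0, 391.7903, 191.2943], [0.0, 0.0, 1.0]], 'R': [[-0.0229, -0.9997, 0.0048], [-0.9751, 0.0213, -0.2208], [0.2207, -0.0097, -0.9753]], 't': [0.0097, 0.5789, 0.957]}
side {'K': [[355.6518, 0.0, 253.9832], [0.0, 355.6518, 196.9041], [0.0, 0.0, 1.0]], 'R': [[0.9591, -0.2828, 0.0121], [-0.2055, -0.7253, -0.657], [0.1946, 0.6277, -0.7538]], 't': [-0.54, 0.1753, 0.892]}
wrist {'K': [[311.5337, 0.0, 254.2028], [0.0, 311.5337, 190.5994], [0.0, 0.0, 1.0]], 'hand_eye': [[-0.0007, 0.9447, 0.3278, -0.085], [-0.0001, -0.3278, 0.9447, -0.143], [1.0, 0.0006, 0.0003, -0.0012], [0.0, 0.0, 0.0, 1.0]]}
```

View pics/top0.png

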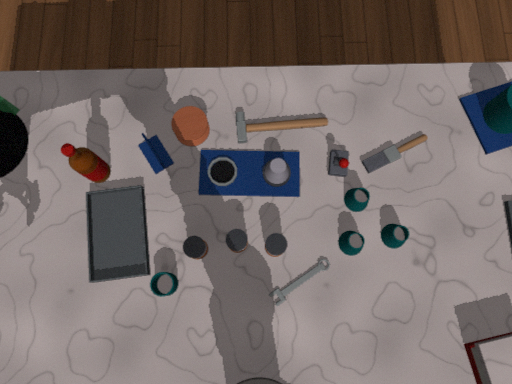

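View pics/side0.png

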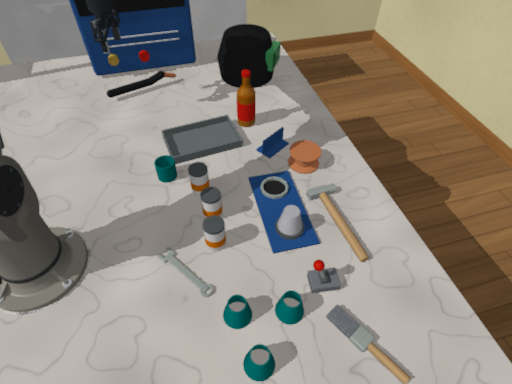

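The top view shows the board at (250,172), with the dish at (222,172) and the cone at (277,170). Tins are at (195,247), (237,240) and (276,244), and three tapered sleeves at (356,200), (350,243) and (394,236). The tray is at (118,233) and the lever at (340,162). The teal thing at (165,284) looks like the straight pipe coupon, and the side view agrees.

```bash
cat > h.py <<'E'
from station import bot
import numpy as np, cv2
from scipy.spatial.transform import Rotation as Rn
def rays(cam,px,pose=None):
    p=bot.camera_params(cam); d=np.linalg.inv(p["K"])@np.array([px[0],px[1],1.])
    if cam=="wrist":
        o=pose or bot.get_obs(); q=np.array(o["tool_rot"]); R=Rn.from_quat(q[[1,2,3,0]]).as_matrix(); H=np.array(p["hand_eye"])
        return R@H[:3,3]+np.array(o["eef_pos"]), R@H[:3,:3]@d
    R=np.array(p["R"]); return -R.T@np.array(p["t"]), R.T@d
def onz(cam,px,z,pose=None):
    c,d=rays(cam,px,pose); return c+d*(z-c[2])/d[2]
def find(cam,name,z,pose=None):
    return [(round(r["score"],2),np.round(r["xy"],1).tolist(),np.round(onz(cam,r["xy"],z,pose)[:2],4).tolist()) for r in bot.place_of(cam,name)]
def tool():
    o=bot.get_obs();q=np.array(o["tool_rot"]);R=Rn.from_quat(q[[1,2,3,0]]).as_matrix()
    return np.array(o["eef_pos"]),R,o
def go(target,zdir=None):
    """tool-frame shift & turn to put TCP at target, pointing down, jaws along zdir (world xy angle, deg; mod 180)"""
    p,R,o=tool(); sh=R.T@(np.array(target)-p)
    y=np.array([0,0,-1.])
    if zdir is None: zz=R[:,2]*[1,1,0]; zz/=np.linalg.norm(zz)
    else:
        a=np.radians(zdir); zz=np.array([np.cos(a),np.sin(a),0]); 
        if zz@R[:,2]<0: zz=-zz
    G=np.stack([np.cross(y,zz),y,zz],1)
    dr=Rn.from_matrix(R.T@G).as_rotvec(degrees=True)
    print("pos",p.round(4),"xdir",R[:,0].round(3),"zdir",R[:,2].round(3),"shift",sh.round(4),"dr",dr.round(2),"t",round(o["t"],2),"w",np.round(o["gripper_width"],3),"F",np.round(o["contact_force"],2))
E
python3 - <<'E'
from h import *
Z=dict(tin_a=0,sleeve_a=0,dish=.008,cone=.022,returns=0,ready_base=0,ready_tip=.09,pipe_coupon=0,board=0,tee_coupon=0,drink=0,spool=0,spanner=0,hammer=0,brush=0)
for c in("top","side"):
    for n,z in Z.items(): print(c,n,find(c,n,z))
go([.5,.1,.2])
E
```

```text
top tin_a [(0.88, [199.3, 250.3], [0.4345, 0.1495]), (0.81, [274.0, 245.3], [0.4433, -0.0514]), (0.68, [236.5, 242.8], [0.4523, 0.0495])]
top sleeve_a [(0.72, [390.0, 232.1], [0.4719, -0.3678]), (0.66, [350.6, 241.4], [0.4492, -0.2587]), (0.59, [355.9, 199.9], [0.5631, -0.2822]), (0.55, [343.5, 161.8], [0.6736, -0.2559])]
top dish [(0.56, [222.3, 172.8], [0.6466, 0.0863]), (0.53, [198.1, 251.2], [0.4316, 0.1516]), (0.43, [119.7, 233.3], [0.484, 0.3625])]
top cone [(0.82, [275.2, 168.6], [0.6515, -0.0606])]
top returns [(0.92, [120.2, 232.0], [0.4885, 0.364])]
top ready_base [(0.62, [336.0, 165.0], [0.6647, -0.234])]
top ready_tip [(0.55, [341.1, 160.6], [0.6498, -0.2276])]
top pipe_coupon [(0.81, [168.9, 283.8], [0.3488, 0.2288]), (0.42, [271.3, 245.1], [0.444, -0.0441])]
top board [(0.66, [247.0, 172.2], [0.649, 0.0176])]
top tee_coupon [(0.69, [157.7, 155.3], [0.7041, 0.2695])]
top drink [(0.69, [97.0, 175.0], [0.65, 0.4373])]
top spool [(0.91, [191.6, 131.9], [0.7725, 0.1745])]
top spanner [(0.74, [298.2, 279.1], [0.3531, -0.1124])]
top hammer [(0.86, [282.4, 128.1], [0.7786, -0.0
[... 745 characters left out ...]
)]
side pipe_coupon [(0.88, [167.1, 174.0], [0.3509, 0.2409])]
side board [(0.89, [280.9, 206.3], [0.6502, 0.0198])]
side tee_coupon [(0.74, [271.5, 146.1], [0.707, 0.2785])]
side drink [(0.56, [200.9, 143.6], [0.4798, 0.3554]), (0.55, [244.7, 120.6], [0.6571, 0.4386]), (0.21, [290.6, 220.9], [0.6589, -0.0377])]
side spool [(0.64, [304.1, 164.4], [0.7803, 0.1651])]
side spanner [(0.9, [187.6, 272.8], [0.3553, -0.1197])]
side hammer [(0.57, [337.2, 225.0], [0.7788, -0.0867])]
side brush [(0.75, [368.4, 345.1], [0.7043, -0.4036])]
pos [0.2646 0.621  0.2313] xdir [ 0.92  -0.392 -0.   ] zdir [0.392 0.92  0.   ] shift [ 0.4208  0.0313 -0.387 ] dr [-0.  0. -0.] t 1.65 w 0.996 F [ 0.75 -0.11  0.46]
```

```bash
R='x'; python3 -m crank '[{"linear":[0.2,0.03,-0.24],"dr":[0,-23.1,0],"hand":1},{"linear":[0.2,0.03,-0.24],"dr":[0,-23.1,0],"hand":1},{"linear":[0.2,0.03,-0.24],"dr":[0,-23.1,0],"hand":1},{"linear":[0.2,0.03,-0.24],"dr":[0,-23.1,0],"hand":1},{"linear":[0.2,0.03,-0.24],"dr":[0,-23.1,0],"hand":1},{"linear":[0.2,0.03,-0.24],"dr":[0,-23.1,0],"hand":1},{"linear":[0.2,0.03,-0.24],"dr":[0,-23.1,0],"hand":1},{"linear":[0.2,0.03,-0.24],"dr":[0,-23.1,0],"hand":1},{"linear":[0.2,0.03,-0.24],"dr":[0,-23.1,0],"hand":1},{"linear":[0.2,0.03,-0.24],"dr":[0,-23.1,0],"hand":1}]'
python3 -m crank '[{"linear":[0.075,0,-0.222],"dr":[0,0,0],"hand":1},{"linear":[0.075,0,-0.222],"dr":[0,0,0],"hand":1},{"linear":[0.075,0,-0.222],"dr":[0,0,0],"hand":1},{"linear":[0.075,0,-0.222],"dr":[0,0,0],"hand":1},{"linear":[0.075,0,-0.222],"dr":[0,0,0],"hand":1},{"linear":[0.075,0,-0.222],"dr":[0,0,0],"hand":1},{"linear":[0.075,0,-0.222],"dr":[0,0,0],"hand":1},{"linear":[0.075,0,-0.222],"dr":[0,0,0],"hand":1},{"linear":[0.075,0,-0.222],"dr":[0,0,0],"hand":1},{"linear":[0.075,0,-0.222],"dr":[0,0,0],"hand":1}]'
python3 - <<'E'
from h import *
go([.43,.1,.2],90)
o=bot.get_obs();cv2.imwrite("pics/w1.png",bot.read_camera("wrist"))
for n in("tin_a","sleeve_a","returns"):print(n,find("wrist",n,0,o))
print([np.round(r["extent"]) for r in bot.search_frame("wrist","tin_a")])
E
```

```text
t: 2.48
eef_pos: [0.3551, 0.3207, 0.2016]
tool_rot: [0.707, -0.707, 0.001, -0.001]
contact_force: [-0.1, -0.2, -0.2]
gripper_width: 0.999
t: 3.32
eef_pos: [0.4295, 0.102, 0.2014]
tool_rot: [0.707, -0.707, -0.001, 0.001]
contact_force: [-0.7, -0.6, -0.2]
gripper_width: 1.001
pos [0.4295 0.102  0.2014] xdir [1.    0.004 0.   ] zdir [-0.004  1.     0.001] shift [ 0.0005  0.0014 -0.002 ] dr [-0.03  0.22  0.01] t 3.32 w 1.001 F [-0.66 -0.57 -0.2 ]
tin_a [(0.85, [299.9, 168.3], [0.4364, 0.1535]), (0.7, [122.3, 170.2], [0.4395, -0.0495]), (0.61, [206.3, 180.9], [0.4519, 0.0459]), (0.47, [186.1, 317.3], [0.6467, 0.0095])]
sleeve_a []
returns [(0.67, [474.0, 210.8], [0.4881, 0.3648])]
[array([275., 146., 343., 224.]), array([159., 159., 233., 238.]), array([ 54., 149., 144., 228.])]
```

View pics/w1.png

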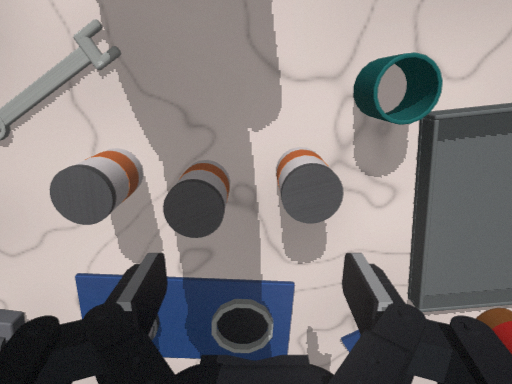

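The wrist view shows lids at about (311,192), (195,207) and (85,194). The pipe coupon at (398,90) is straight, so it isn't a sleeve. Next I'll turn the lid pixels into positions.

```bash
python3 - <<'E'
from h import *
for p in((311,192),(195,207),(85,194)): print(onz("wrist",p,.085).round(4))
print("dish rim",onz("wrist",(242,326),.016).round(4), "tray corners",[onz("wrist",p,.03).round(3) for p in((428,113),(410,308))])
E
```

```text
[0.4351 0.1499 0.085 ]
[0.4496 0.0467 0.085 ]
[ 0.4374 -0.0498  0.085 ]
dish rim [0.6461 0.0844 0.016 ] tray corners [array([0.372, 0.271, 0.03 ]), array([0.605, 0.292, 0.03 ])]
```

```bash
python3 -m crank '[{"linear":[0.0055,0,0.048],"dr":[0,0.2,0],"hand":1},{"linear":[0.0055,0,0.048],"dr":[0,0.2,0],"hand":1},{"linear":[0.0055,0.04,0.048],"dr":[0,0.2,0],"hand":1},{"linear":[0.0055,0.08,0.048],"dr":[0,0.2,0],"hand":1},{"linear":[0.0055,0.11,0.048],"dr":[0,0.2,0],"hand":1},{"linear":[0.0055,0.14,0.048],"dr":[0,0.2,0],"hand":1},{"linear":[0.0055,0.163,0.048],"dr":[0,0.2,0],"hand":1},{"linear":[0.0055,0.163,0.048],"dr":[0,0.2,0],"hand":1}]' 40
python3 -m crank '[{"linear":[0,0,0],"dr":[0,0,0],"hand":-1},{"linear":[0,0,0],"dr":[0,0,0],"hand":-1},{"linear":[0,0,0],"dr":[0,0,0],"hand":-1},{"linear":[0,0,0],"dr":[0,0,0],"hand":-1},{"linear":[0,0,0],"dr":[0,0,0],"hand":-1},{"linear":[0,0,0],"dr":[0,0,0],"hand":-1},{"linear":[0,0,0],"dr":[0,0,0],"hand":-1},{"linear":[0,0,0],"dr":[0,0,0],"hand":-1}]' 40
python3 -m crank '[{"linear":[0,-0.02,0],"dr":[0,0,0],"hand":-1},{"linear":[0,-0.05,0],"dr":[0,0,0],"hand":-1},{"linear":[0,-0.08,0],"dr":[0,0,0],"hand":-1},{"linear":[0,-0.1,0],"dr":[0,0,0],"hand":-1},{"linear":[0,-0.1,0],"dr":[0,0,0],"hand":-1},{"linear":[0,-0.1,0],"dr":[0,0,0],"hand":-1},{"linear":[0,-0.1,0],"dr":[0,0,0],"hand":-1},{"linear":[0,-0.1,0],"dr":[0,0,0],"hand":-1}]' 40
```

```text
t: 4.23
eef_pos: [0.4322, 0.1471, 0.0347]
tool_rot: [-0.706, 0.708, -0.003, -0.002]
contact_force: [-0.4, 0.2, -0.3]
gripper_width: 1.001
t: 4.9
eef_pos: [0.4365, 0.1489, 0.0402]
tool_rot: [0.708, -0.706, -0.0, -0.002]
contact_force: [-0.1, 1.2, 8.6]
gripper_width: 0.622
t: 5.57
eef_pos: [0.4342, 0.1474, 0.1374]
tool_rot: [-0.707, 0.707, -0.002, 0.001]
contact_force: [0.2, -0.0, -1.5]
gripper_width: 0.622
```

A weighs about 1.5 N, so it's empty. I'll put it at the far end of the tray.

```bash
python3 -m crank '[{"linear":[0.015,0,0.03],"dr":[0,0,0],"hand":-1},{"linear":[0.03,0,0.065],"dr":[0,0,0],"hand":-1},{"linear":[0.045,0,0.1],"dr":[0,0,0],"hand":-1},{"linear":[0.06,0,0.135],"dr":[0,0,0],"hand":-1},{"linear":[0.077,0,0.17],"dr":[0,0,0],"hand":-1},{"linear":[0.092,0,0.2],"dr":[0,0,0],"hand":-1},{"linear":[0.1,0,0.221],"dr":[0,0,0],"hand":-1},{"linear":[0.1,0,0.221],"dr":[0,0,0],"hand":-1},{"linear":[0.1,0,0.221],"dr":[0,0,0],"hand":-1}]'
python3 -m crank '[{"linear":[0,0.02,0],"dr":[0,0,0],"hand":-1},{"linear":[0,0.045,0],"dr":[0,0,0],"hand":-1},{"linear":[0,0.065,0],"dr":[0,0,0],"hand":-1},{"linear":[0,0.08,0],"dr":[0,0,0],"hand":-1},{"linear":[0,0.085,0],"dr":[0,0,0],"hand":-1},{"linear":[0,0.088,0],"dr":[0,0,0],"hand":-1},{"linear":[0,0.091,0],"dr":[0,0,0],"hand":-1},{"linear":[0,0.091,0],"dr":[0,0,0],"hand":-1}]'
python3 - <<'E'
from h import *
go([.44,.363,.1],90)
E
```

```text
t: 6.32
eef_pos: [0.5348, 0.3692, 0.1361]
tool_rot: [-0.706, 0.708, -0.001, -0.001]
contact_force: [0.4, -0.4, -1.4]
gripper_width: 0.62
t: 6.98
eef_pos: [0.536, 0.3681, 0.0476]
tool_rot: [0.707, -0.707, 0.001, -0.001]
contact_force: [0.6, -0.2, -0.9]
gripper_width: 0.621
pos [0.536  0.3681 0.0476] xdir [ 1.    -0.004  0.   ] zdir [0.004 1.    0.   ] shift [-0.096  -0.0525 -0.0055] dr [-0.   -0.21  0.02] t 6.98 w 0.621 F [ 0.64 -0.15 -0.87]
```

```bash
python3 -m crank '[{"linear":[0,0.002,0],"dr":[0,0,0],"hand":-1},{"linear":[0,0.002,0],"dr":[0,0,0],"hand":-1},{"linear":[0,0.002,0],"dr":[0,0,0],"hand":1},{"linear":[0,0.002,0],"dr":[0,0,0],"hand":1},{"linear":[0,0.002,0],"dr":[0,0,0],"hand":1},{"linear":[0,0.002,0],"dr":[0,0,0],"hand":1},{"linear":[0,-0.03,0],"dr":[0,0,0],"hand":1},{"linear":[0,-0.07,0],"dr":[0,0,0],"hand":1},{"linear":[0,-0.11,0],"dr":[0,0,0],"hand":1},{"linear":[0,-0.14,0],"dr":[0,0,0],"hand":1}]'
python3 -m crank '[{"linear":[-0.087,0,-0.321],"dr":[0,0,0],"hand":1},{"linear":[-0.087,0,-0.321],"dr":[0,0,0],"hand":1},{"linear":[-0.087,0,-0.321],"dr":[0,0,0],"hand":1},{"linear":[-0.087,0,-0.321],"dr":[0,0,0],"hand":1},{"linear":[-0.087,0,-0.321],"dr":[0,0,0],"hand":1},{"linear":[-0.087,0,-0.321],"dr":[0,0,0],"hand":1},{"linear":[-0.087,0,-0.321],"dr":[0,0,0],"hand":1},{"linear":[-0.087,0,-0.321],"dr":[0,0,0],"hand":1},{"linear":[-0.087,0,-0.321],"dr":[0,0,0],"hand":1},{"linear":[-0.087,0,-0.321],"dr":[0,0,0],"hand":1}]'
python3 - <<'E'
from h import *
go([.449,.047,.038],90)
bot.read_camera("top");print(find("top","tin_a",0),find("top","sleeve_a",0))
E
```

```text
t: 7.82
eef_pos: [0.5366, 0.3689, 0.1908]
tool_rot: [0.708, -0.706, 0.0, -0.002]
contact_force: [0.7, 0.3, 0.1]
gripper_width: 0.998
t: 8.65
eef_pos: [0.4473, 0.0455, 0.1877]
tool_rot: [0.707, -0.707, 0.003, -0.003]
contact_force: [0.2, 0.8, 0.4]
gripper_width: 1.003
pos [0.4473 0.0455 0.1877] xdir [ 1.    -0.008  0.001] zdir [0.008 1.    0.   ] shift [0.0016 0.1497 0.0014] dr [-0.02 -0.47  0.03] t 8.65 w 1.003 F [0.18 0.77 0.39]
[(0.89, [117.7, 216.1], [0.5323, 0.3732]), (0.75, [271.0, 246.3], [0.4409, -0.0432]), (0.69, [299.8, 279.0], [0.3532, -0.1166])] [(0.92, [356.3, 199.5], [0.5642, -0.2834]), (0.81, [347.8, 238.6], [0.4569, -0.2517])]
```

```bash
python3 -m crank '[{"linear":[0.001,0.04,0.001],"dr":[0,0,0],"hand":1},{"linear":[0.001,0.08,0.001],"dr":[0,0,0],"hand":1},{"linear":[0.001,0.11,0.001],"dr":[0,0,0],"hand":1},{"linear":[0.001,0.13,0.001],"dr":[0,0,0],"hand":1},{"linear":[0.001,0.15,0.001],"dr":[0,0,0],"hand":1},{"linear":[0.001,0.15,0.001],"dr":[0,0,0],"hand":1}]' 40
python3 -m crank '[{"linear":[0,0,0],"dr":[0,0,0],"hand":-1},{"linear":[0,0,0],"dr":[0,0,0],"hand":-1},{"linear":[0,0,0],"dr":[0,0,0],"hand":-1},{"linear":[0,0,0],"dr":[0,0,0],"hand":-1},{"linear":[0,0,0],"dr":[0,0,0],"hand":-1},{"linear":[0,0,0],"dr":[0,0,0],"hand":-1},{"linear":[0,0,0],"dr":[0,0,0],"hand":-1},{"linear":[0,0,0],"dr":[0,0,0],"hand":-1}]' 40
python3 -m crank '[{"linear":[0,-0.02,0],"dr":[0,0,0],"hand":-1},{"linear":[0,-0.05,0],"dr":[0,0,0],"hand":-1},{"linear":[0,-0.08,0],"dr":[0,0,0],"hand":-1},{"linear":[0,-0.1,0],"dr":[0,0,0],"hand":-1},{"linear":[0,-0.1,0],"dr":[0,0,0],"hand":-1},{"linear":[0,-0.1,0],"dr":[0,0,0],"hand":-1},{"linear":[0,-0.1,0],"dr":[0,0,0],"hand":-1},{"linear":[0,-0.1,0],"dr":[0,0,0],"hand":-1}]' 40
```

```text
t: 9.3
eef_pos: [0.4468, 0.05, 0.0341]
tool_rot: [-0.707, 0.708, -0.002, -0.002]
contact_force: [-0.3, 0.4, 0.7]
gripper_width: 1.002
t: 9.97
eef_pos: [0.4499, 0.0494, 0.0387]
tool_rot: [0.708, -0.707, 0.0, -0.002]
contact_force: [-1.6, 0.4, 7.7]
gripper_width: 0.624
t: 10.63
eef_pos: [0.4478, 0.0486, 0.1363]
tool_rot: [-0.707, 0.707, -0.002, 0.0]
contact_force: [-0.1, 0.1, -2.0]
gripper_width: 0.618
```

B is about 2 N, so it's empty as well, and C should be the full one. B goes in the near half of the tray.

```bash
python3 -m crank '[{"linear":[-0.008,0,0.314],"dr":[0,0,0],"hand":-1},{"linear":[-0.008,0,0.314],"dr":[0,0,0],"hand":-1},{"linear":[-0.008,0,0.314],"dr":[0,0,0],"hand":-1},{"linear":[-0.008,0,0.314],"dr":[0,0,0],"hand":-1},{"linear":[-0.008,0,0.314],"dr":[0,0,0],"hand":-1},{"linear":[-0.008,0,0.314],"dr":[0,0,0],"hand":-1},{"linear":[-0.008,0,0.314],"dr":[0,0,0],"hand":-1},{"linear":[-0.008,0,0.314],"dr":[0,0,0],"hand":-1},{"linear":[-0.008,0,0.314],"dr":[0,0,0],"hand":-1},{"linear":[-0.008,0,0.314],"dr":[0,0,0],"hand":-1}]'
python3 -m crank '[{"linear":[0,0.02,0],"dr":[0,0,0],"hand":-1},{"linear":[0,0.045,0],"dr":[0,0,0],"hand":-1},{"linear":[0,0.065,0],"dr":[0,0,0],"hand":-1},{"linear":[0,0.08,0],"dr":[0,0,0],"hand":-1},{"linear":[0,0.085,0],"dr":[0,0,0],"hand":-1},{"linear":[0,0.09,0],"dr":[0,0,0],"hand":-1},{"linear":[0,0.093,0],"dr":[0,0,0],"hand":-1},{"linear":[0,0.093,0],"dr":[0,0,0],"hand":-1}]'
python3 -m crank '[{"linear":[0,0,0],"dr":[0,0,0],"hand":-1},{"linear":[0,0,0],"dr":[0,0,0],"hand":1},{"linear":[0,0,0],"dr":[0,0,0],"hand":1},{"linear":[0,0,0],"dr":[0,0,0],"hand":1},{"linear":[0,0,0],"dr":[0,0,0],"hand":1},{"linear":[0,-0.03,0],"dr":[0,0,0],"hand":1},{"linear":[0,-0.07,0],"dr":[0,0,0],"hand":1},{"linear":[0,-0.11,0],"dr":[0,0,0],"hand":1},{"linear":[0,-0.145,0],"dr":[0,0,0],"hand":1},{"linear":[0,-0.145,-0.03],"dr":[0,0,0],"hand":1}]'
python3 -m crank '[{"linear":[0,0,-0.39],"dr":[0,0,0],"hand":1},{"linear":[0,0,-0.39],"dr":[0,0,0],"hand":1},{"linear":[0,0,-0.39],"dr":[0,0,0],"hand":1},{"linear":[0,0,-0.39],"dr":[0,0,0],"hand":1},{"linear":[0,0,-0.39],"dr":[0,0,0],"hand":1},{"linear":[0,0,-0.39],"dr":[0,0,0],"hand":1},{"linear":[0,0,-0.39],"dr":[0,0,0],"hand":1},{"linear":[0,0,-0.39],"dr":[0,0,0],"hand":1},{"linear":[0,0,-0.39],"dr":[0,0,0],"hand":1},{"linear":[0,0,-0.39],"dr":[0,0,0],"hand":1}]'
python3 - <<'E'
from h import *
go([.439,-.051,.038],90)
bot.read_camera("top");print(find("top","tin_a",0),find("top","sleeve_a",0))
o=bot.get_obs();bot.read_camera("wrist")
for n in("tin_a","sleeve_a","cone"):print(n,find("wrist",n,.022 if n=="cone" else 0,o))
E
```

```text
t: 11.47
eef_pos: [0.4405, 0.3638, 0.1355]
tool_rot: [-0.706, 0.708, -0.001, -0.001]
contact_force: [-0.2, -0.8, -1.2]
gripper_width: 0.629
t: 12.13
eef_pos: [0.4421, 0.3623, 0.0444]
tool_rot: [-0.707, 0.707, -0.001, 0.001]
contact_force: [0.2, 0.3, -1.5]
gripper_width: 0.624
t: 12.97
eef_pos: [0.4441, 0.3414, 0.1971]
tool_rot: [0.712, -0.703, -0.005, -0.002]
contact_force: [1.6, 2.0, -0.2]
gripper_width: 0.995
t: 13.8
eef_pos: [0.4396, -0.063, 0.1898]
tool_rot: [-0.707, 0.708, -0.003, 0.004]
contact_force: [0.2, -0.0, 0.2]
gripper_width: 1.0
pos [ 0.4396 -0.063   0.1898] xdir [ 1.    -0.01   0.001] zdir [ 0.01   1.    -0.001] shift [-0.0009  0.1518  0.0121] dr [ 0.07 -0.56  0.06] t 13.8 w 1.0 F [ 0.21 -0.01  0.21]
[(0.72, [343.5, 161.4], [0.6748, -0.2559]), (0.69, [120.9, 215.4], [0.534, 0.3645]), (0.64, [119.6, 247.3], [0.4473, 0.3635]), (0.46, [272.0, 244.7], [0.4451, -0.0461])] [(0.71, [393.0, 231.5], [0.4733, -0.3762]), (0.68, [354.7, 200.2], [0.5623, -0.2788]), (0.57, [220.8, 169.2], [0.6594, 0.0911]), (0.53, [350.6, 241.6], [0.4486, -0.2587])]
tin_a [(0.96, [262.8, 165.0], [0.4406, -0.0497])]
sleeve_a [(0.73, [72.1, 265.7], [0.5669, -0.2844]), (0.72, [76.0, 173.4], [0.4489, -0.2567])]
cone [(0.63, [249.1, 329.9], [0.6469, -0.0668])]
```

```bash
python3 -m crank '[{"linear":[0,0,0.0125],"dr":[0,-0.4,0],"hand":1},{"linear":[0,0,0.0125],"dr":[0,-0.4,0],"hand":1},{"linear":[0,0.04,0.0125],"dr":[0,-0.4,0],"hand":1},{"linear":[0,0.08,0.0125],"dr":[0,-0.4,0],"hand":1},{"linear":[0,0.11,0.0125],"dr":[0,-0.4,0],"hand":1},{"linear":[0,0.13,0.0125],"dr":[0,-0.4,0],"hand":1},{"linear":[0,0.15,0.0125],"dr":[0,-0.4,0],"hand":1},{"linear":[0,0.15,0.0125],"dr":[0,-0.4,0],"hand":1}]' 60
python3 -m crank '[{"linear":[0,0,0],"dr":[0,0,0],"hand":-1},{"linear":[0,0,0],"dr":[0,0,0],"hand":-1},{"linear":[0,0,0],"dr":[0,0,0],"hand":-1},{"linear":[0,0,0],"dr":[0,0,0],"hand":-1},{"linear":[0,0,0],"dr":[0,0,0],"hand":-1},{"linear":[0,0,0],"dr":[0,0,0],"hand":-1},{"linear":[0,0,0],"dr":[0,0,0],"hand":-1},{"linear":[0,0,0],"dr":[0,0,0],"hand":-1}]' 60
python3 -m crank '[{"linear":[0,-0.02,0],"dr":[0,0,0],"hand":-1},{"linear":[0,-0.04,0],"dr":[0,0,0],"hand":-1},{"linear":[0,-0.07,0],"dr":[0,0,0],"hand":-1},{"linear":[0,-0.1,0],"dr":[0,0,0],"hand":-1},{"linear":[0,-0.1,0],"dr":[0,0,0],"hand":-1},{"linear":[0,-0.1,0],"dr":[0,0,0],"hand":-1},{"linear":[0,-0.1,0],"dr":[0,0,0],"hand":-1},{"linear":[0,-0.1,0],"dr":[0,0,0],"hand":-1}]' 60
python3 - <<'E'
from h import *
go([.647,.086,.15],90)
o=bot.get_obs();cv2.imwrite("pics/w2.png",bot.read_camera("wrist"))
for n in("dish","cone"):print(n,find("wrist",n,.022 if n=="cone" else .008,o))
E
```

```text
t: 14.82
eef_pos: [0.4382, -0.0441, 0.0364]
tool_rot: [-0.707, 0.707, -0.0, -0.004]
contact_force: [-0.8, 0.8, -0.2]
gripper_width: 1.001
t: 15.48
eef_pos: [0.4422, -0.0458, 0.0411]
tool_rot: [-0.707, 0.707, 0.002, 0.0]
contact_force: [-1.3, -4.7, 7.5]
gripper_width: 0.623
t: 16.15
eef_pos: [0.4391, -0.0444, 0.1382]
tool_rot: [0.707, -0.707, -0.001, 0.002]
contact_force: [-0.7, -0.1, -5.3]
gripper_width: 0.619
pos [ 0.4391 -0.0444  0.1382] xdir [ 1.     0.004 -0.003] zdir [-0.004  1.     0.   ] shift [ 0.2084 -0.0123  0.1295] dr [-0.    0.24 -0.15] t 16.15 w 0.619 F [-0.68 -0.13 -5.33]
dish [(0.62, [167.3, 76.5], [0.349, -0.1173]), (0.59, [369.8, 358.5], [0.6499, 0.0875])]
cone []
```

View pics/w2.png

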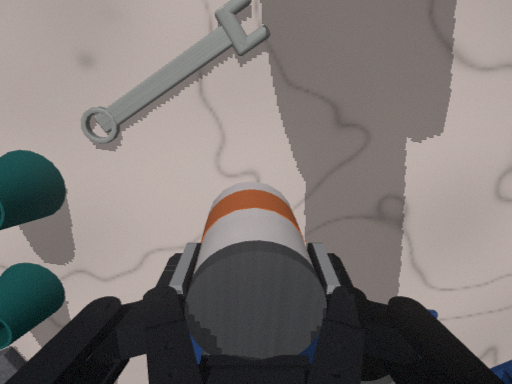

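C lifts at −5.3 N, so it's the full one. The picture shows it held upright with its lid at (256,310). I'll carry it to just above the dish and look.

```bash
python3 -m crank '[{"linear":[0.03,0,0.018],"dr":[0,0.2,0],"hand":-1},{"linear":[0.06,0,0.037],"dr":[0,0.2,0],"hand":-1},{"linear":[0.09,0,0.056],"dr":[0,0.2,0],"hand":-1},{"linear":[0.12,0,0.075],"dr":[0,0.2,0],"hand":-1},{"linear":[0.15,0,0.094],"dr":[0,0.2,0],"hand":-1},{"linear":[0.18,0,0.113],"dr":[0,0.2,0],"hand":-1},{"linear":[0.2,0,0.125],"dr":[0,0.2,0],"hand":-1},{"linear":[0.208,0,0.131],"dr":[0,0.2,0],"hand":-1},{"linear":[0.208,0.03,0.131],"dr":[0,0.2,0],"hand":-1},{"linear":[0.208,0.06,0.131],"dr":[0,0.2,0],"hand":-1}]'
python3 -m crank '[{"linear":[0,0,0],"dr":[0,0,0],"hand":-1},{"linear":[0,0,0],"dr":[0,0,0],"hand":-1},{"linear":[0,0,0],"dr":[0,0,0],"hand":-1}]'
python3 - <<'E'
from h import *
go([.647,.086,.0485],90)
o=bot.get_obs();a=bot.read_camera("wrist");b=bot.read_camera("side")
c=np.hstack([cv2.resize(a[180:384,130:382],(400,324)),cv2.resize(b[130:292,180:380],(400,324))])
cv2.imwrite("pics/d1.png",c)
print(find("side","tin_a",.038),find("side","dish",.008))
E
```

```text
t: 17.13
eef_pos: [0.6496, 0.0878, 0.079]
tool_rot: [0.707, -0.707, -0.001, -0.001]
contact_force: [-0.2, -0.6, -6.0]
gripper_width: 0.619
t: 17.38
eef_pos: [0.6483, 0.0865, 0.08]
tool_rot: [-0.707, 0.707, -0.0, 0.0]
contact_force: [0.2, 0.1, -4.0]
gripper_width: 0.62
pos [0.6483 0.0865 0.08  ] xdir [ 1. -0.  0.] zdir [ 0.  1. -0.] shift [-0.0013  0.0315 -0.0005] dr [ 0.02 -0.02  0.02] t 17.38 w 0.62 F [ 0.24  0.06 -4.  ]
[(0.91, [188.8, 142.8], [0.4381, 0.3248]), (0.8, [273.3, 180.8], [0.6479, 0.0889]), (0.59, [271.2, 188.3], [0.6326, 0.0622]), (0.58, [217.1, 135.8], [0.534, 0.3348])] [(0.88, [270.9, 187.8], [0.6424, 0.09])]
```

View pics/d1.png

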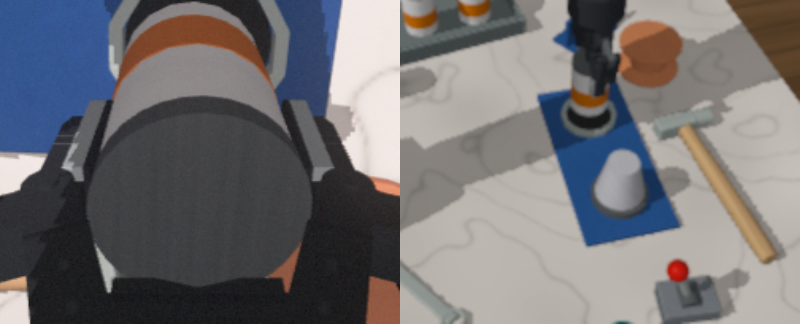

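The tin hangs centred over the dish: in the left half its rim spans columns 110–290 and the tin sits at 200. Next is lowering it.

```bash
python3 -m crank '[{"linear":[-0.001,0.01,0],"dr":[0,0,0],"hand":-1},{"linear":[-0.001,0.018,0],"dr":[0,0,0],"hand":-1},{"linear":[-0.001,0.024,0],"dr":[0,0,0],"hand":-1},{"linear":[-0.001,0.028,0],"dr":[0,0,0],"hand":-1},{"linear":[-0.001,0.03,0],"dr":[0,0,0],"hand":-1},{"linear":[-0.001,0.03,0],"dr":[0,0,0],"hand":-1},{"linear":[-0.001,0.03,0],"dr":[0,0,0],"hand":-1}]'; python3 - <<'E'
from h import *
go([.647,.086,.0485],90)
E
```

```text
t: 18.17
eef_pos: [0.6466, 0.087, 0.0494]
tool_rot: [0.707, -0.707, 0.0, 0.0]
contact_force: [-3.0, -0.8, 0.7]
gripper_width: 0.623
pos [0.6466 0.087  0.0494] xdir [ 1.     0.    -0.001] zdir [-0.  1.  0.] shift [ 0.0004  0.0009 -0.001 ] dr [-0.    0.02 -0.05] t 18.17 w 0.623 F [-3.   -0.79  0.68]
```

```bash
python3 -m crank '[{"linear":[0,0,0],"dr":[0,0,0],"hand":1},{"linear":[0,0,0],"dr":[0,0,0],"hand":1},{"linear":[0,0,0],"dr":[0,0,0],"hand":1},{"linear":[0,0,0],"dr":[0,0,0],"hand":1},{"linear":[0,-0.03,0],"dr":[0,0,0],"hand":1},{"linear":[0,-0.07,0],"dr":[0,0,0],"hand":1},{"linear":[0,-0.11,0],"dr":[0,0,0],"hand":1},{"linear":[0,-0.15,0],"dr":[0,0,0],"hand":1},{"linear":[-0.04,-0.15,0],"dr":[0,0,0],"hand":1},{"linear":[-0.08,-0.15,0],"dr":[0,0,0],"hand":1}]'
python3 -m crank '[{"linear":[-0.045,0.005,-0.35],"dr":[0,0,0],"hand":1},{"linear":[-0.045,0.005,-0.35],"dr":[0,0,0],"hand":1},{"linear":[-0.045,0.005,-0.35],"dr":[0,0,0],"hand":1},{"linear":[-0.045,0.005,-0.35],"dr":[0,0,0],"hand":1},{"linear":[-0.045,0.005,-0.35],"dr":[0,0,0],"hand":1},{"linear":[-0.045,0.005,-0.35],"dr":[0,0,0],"hand":1},{"linear":[-0.045,0.005,-0.35],"dr":[0,0,0],"hand":1},{"linear":[-0.045,0.005,-0.35],"dr":[0,0,0],"hand":1},{"linear":[-0.045,0.005,-0.35],"dr":[0,0,0],"hand":1},{"linear":[-0.045,0.005,-0.35],"dr":[0,0,0],"hand":1}]'
python3 - <<'E'
from h import *
b=bot.read_camera("side")
print("side",find("side","tin_a",0),find("side","sleeve_a",0))
o=bot.get_obs();go([.564,-.282,.02],90);a=bot.read_camera("wrist")
print("wrist",find("wrist","sleeve_a",0,o),[np.round(r["extent"]) for r in bot.search_frame("wrist","sleeve_a")])
cv2.imwrite("pics/s1.png",np.hstack([a[:,:],cv2.resize(b[130:280,200:312],(288,384))]))
E
```

```text
t: 19.0
eef_pos: [0.57, 0.0873, 0.2027]
tool_rot: [0.708, -0.706, -0.003, -0.003]
contact_force: [-1.2, 0.4, 0.1]
gripper_width: 1.002
t: 19.83
eef_pos: [0.52, -0.2698, 0.195]
tool_rot: [-0.706, 0.708, -0.003, 0.003]
contact_force: [0.1, 0.1, 0.1]
gripper_width: 1.002
side [(0.9, [187.2, 144.3], [0.4345, 0.3643]), (0.51, [216.3, 138.0], [0.5364, 0.3702])] [(0.93, [259.2, 363.2], [0.4646, -0.3726]), (0.89, [288.6, 312.9], [0.5618, -0.2868]), (0.56, [239.5, 317.1], [0.4504, -0.265])]
pos [ 0.5224 -0.2622  0.1943] xdir [1.    0.001 0.   ] zdir [-0.001  1.     0.001] shift [ 0.0415  0.1743 -0.0199] dr [-0.04  0.04  0.02] t 19.98 w 1.0 F [-0.09  0.78 -0.3 ]
wrist [(0.58, [146.4, 110.2], [0.4647, -0.3764])] [array([209., 171., 266., 238.]), array([228.,  55., 294., 124.]), array([104.,  76., 182., 140.])]
```

View pics/s1.png

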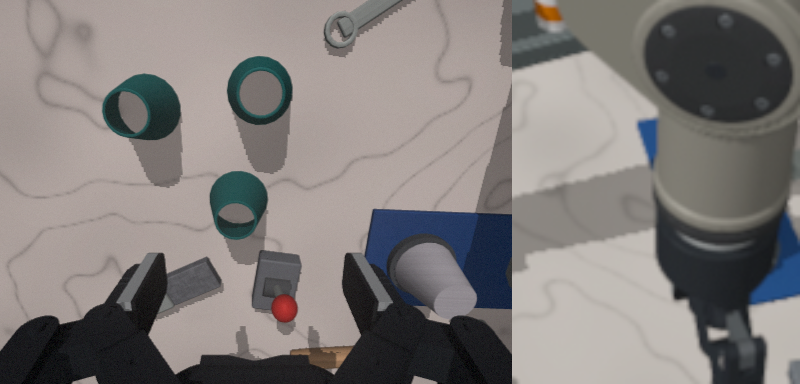

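The wrist view shows sleeve narrow ends near (238,217), (261,93) and (131,112). The cone's top is at (455,297) and the lever ball at (285,308).

```bash
python3 - <<'E'
from h import *
# settle state read is same pose as picture within noise
for n,p,z in(("S1top",(238,217),.06),("S2top",(261,93),.06),("S3top",(131,112),.06),("conetop",(455,297),.081),("ball",(285,308),.085)): print(n,onz("wrist",p,z).round(4))
go([.564,-.282,.02],90)
E
```

```text
S1top [ 0.5607 -0.2774  0.06  ]
S2top [ 0.4457 -0.2564  0.06  ]
S3top [ 0.4619 -0.3687  0.06  ]
conetop [ 0.6369 -0.0629  0.081 ]
ball [ 0.6473 -0.231   0.085 ]
pos [ 0.5228 -0.2611  0.1942] xdir [1.    0.003 0.   ] zdir [-0.003  1.     0.001] shift [ 0.0411  0.1742 -0.0212] dr [-0.04  0.18  0.01] t 20.13 w 1.001 F [ 0.67  0.03 -0.09]
```

```bash
python3 -m crank '[{"linear":[0.039,0,-0.0185],"dr":[0,0,0],"hand":1},{"linear":[0.039,0.02,-0.0185],"dr":[0,0,0],"hand":1},{"linear":[0.039,0.06,-0.0185],"dr":[0,0,0],"hand":1},{"linear":[0.039,0.1,-0.0185],"dr":[0,0,0],"hand":1},{"linear":[0.039,0.135,-0.0185],"dr":[0,0,0],"hand":1},{"linear":[0.039,0.155,-0.0185],"dr":[0,0,0],"hand":1},{"linear":[0.039,0.173,-0.0185],"dr":[0,0,0],"hand":1},{"linear":[0.039,0.173,-0.0185],"dr":[0,0,0],"hand":1}]' 30
python3 -m crank '[{"linear":[0,0,0],"dr":[0,0,0],"hand":-1},{"linear":[0,0,0],"dr":[0,0,0],"hand":-1},{"linear":[0,0,0],"dr":[0,0,0],"hand":-1},{"linear":[0,0,0],"dr":[0,0,0],"hand":-1},{"linear":[0,0,0],"dr":[0,0,0],"hand":-1},{"linear":[0,0,0],"dr":[0,0,0],"hand":-1},{"linear":[0,0,0],"dr":[0,0,0],"hand":-1},{"linear":[0,0,0],"dr":[0,0,0],"hand":-1}]' 30
python3 -m crank '[{"linear":[0,-0.02,0],"dr":[0,0,0],"hand":-1},{"linear":[0,-0.05,0],"dr":[0,0,0],"hand":-1},{"linear":[0,-0.08,0],"dr":[0,0,0],"hand":-1},{"linear":[0,-0.11,0],"dr":[0,0,0],"hand":-1},{"linear":[0,-0.13,0],"dr":[0,0,0],"hand":-1},{"linear":[0,-0.13,0],"dr":[0,0,0],"hand":-1},{"linear":[0,-0.13,0],"dr":[0,0,0],"hand":-1}]' 30
python3 - <<'E'
from h import *
go([.648,-.063,.15],90)
o=bot.get_obs();a=bot.read_camera("wrist");cv2.imwrite("pics/s2.png",a)
print("cone",find("wrist","cone",.022,o),find("side","cone",.022))
E
```

```text
t: 20.8
eef_pos: [0.5592, -0.2785, 0.0174]
tool_rot: [0.708, -0.706, 0.001, 0.003]
contact_force: [-0.6, 1.2, -0.9]
gripper_width: 1.004
t: 21.47
eef_pos: [0.5624, -0.2814, 0.0235]
tool_rot: [-0.707, 0.707, 0.001, 0.001]
contact_force: [-1.0, 1.3, 6.9]
gripper_width: 0.63
t: 22.05
eef_pos: [0.5621, -0.2818, 0.1534]
tool_rot: [-0.707, 0.707, 0.002, 0.001]
contact_force: [0.0, -0.1, -1.0]
gripper_width: 0.629
pos [ 0.5621 -0.2818  0.1534] xdir [1.    0.    0.004] zdir [-0.     1.    -0.001] shift [0.086  0.0035 0.2188] dr [0.06 0.03 0.23] t 22.05 w 0.629 F [ 0.05 -0.13 -1.01]
cone [(0.8, [472.8, 257.3], [0.6433, -0.0624])] [(0.84, [290.0, 225.2], [0.6445, -0.0661])]
```

View pics/s2.png

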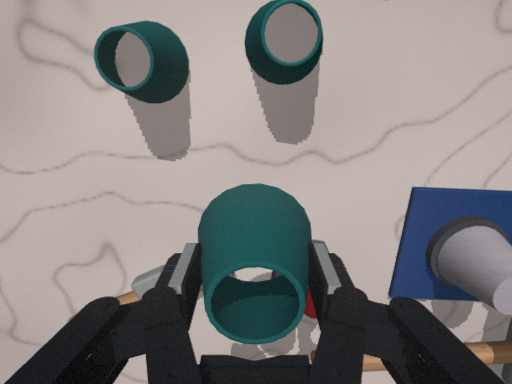

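The sleeve is held upright with its narrow end at (256,290), and the cone is at right at (480,260).

```bash
python3 -m crank '[{"linear":[0.083,0,0.2175],"dr":[0,0,0.2],"hand":-1},{"linear":[0.083,0,0.2175],"dr":[0,0,0.2],"hand":-1},{"linear":[0.083,0,0.2175],"dr":[0,0,0.2],"hand":-1},{"linear":[0.083,0,0.2175],"dr":[0,0,0.2],"hand":-1},{"linear":[0.083,0,0.2175],"dr":[0,0,0.2],"hand":-1},{"linear":[0.083,0,0.2175],"dr":[0,0,0.2],"hand":-1},{"linear":[0.083,0,0.2175],"dr":[0,0,0.2],"hand":-1},{"linear":[0.083,0,0.2175],"dr":[0,0,0.2],"hand":-1},{"linear":[0.083,0.015,0.2175],"dr":[0,0,0.2],"hand":-1},{"linear":[0.083,0.015,0.2175],"dr":[0,0,0.2],"hand":-1}]'
python3 - <<'E'
from h import *
go([.645,-.064,.08],90)
o=bot.get_obs();a=bot.read_camera("wrist");b=bot.read_camera("side");c=bot.read_camera("top")
print("cone",find("wrist","cone",.022,o),find("side","cone",.022))
print("ring in tool: ",onz("wrist",(256,290),o["eef_pos"][2]-.0235+.06,o)-o["eef_pos"])
f=lambda im,x,y:cv2.resize(im[y:y+110,x:x+110],(400,400))
cv2.imwrite("pics/s3.png",np.hstack([f(b,235,140),f(c,225,110)]))
E
```

```text
t: 23.03
eef_pos: [0.6416, -0.0656, 0.1334]
tool_rot: [-0.707, 0.707, -0.004, -0.002]
contact_force: [-0.4, -0.3, -1.4]
gripper_width: 0.629
pos [ 0.6416 -0.0656  0.1334] xdir [ 1.    -0.002 -0.009] zdir [ 0.002  1.    -0.001] shift [0.0039 0.0534 0.0016] dr [ 0.06 -0.1  -0.49] t 23.03 w 0.629 F [-0.36 -0.3  -1.39]
cone [] [(0.71, [287.7, 222.5], [0.6417, -0.0559]), (0.56, [368.0, 343.7], [0.6959, -0.4058]), (0.34, [263.1, 364.1], [0.4695, -0.3824])]
ring in tool:  [-0.00536753 -0.00014254  0.0365    ]
```

View pics/s3.png

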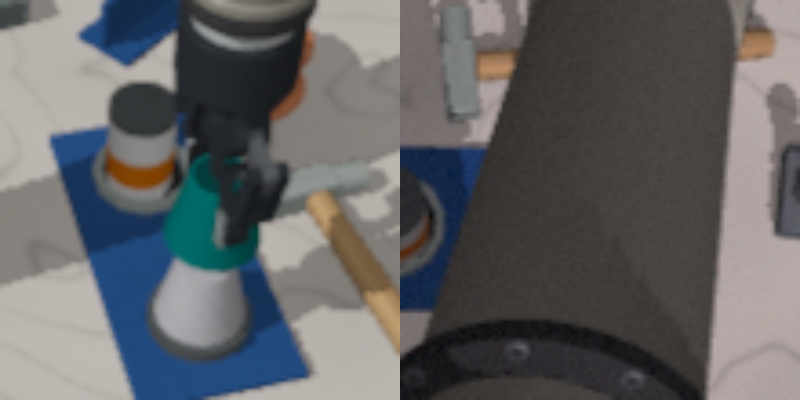

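```bash
python3 - <<'E'
from h import *
p=bot.camera_params("side")
def pr(X): c=p["R"]@np.array(X)+p["t"]; c=p["K"]@c; return (c[:2]/c[2]).round(1)
for n,X in(("coneaxis foot",(.645,-.064,.022)),("axis z.11",(.645,-.064,.11)),("axis z.17",(.645,-.064,.17))):print(n,pr(X), ((pr(X)-[235,140])/.275).round())
print(onz("side",(290,226.6),.022),onz("side",(293.3,204.6),.11),onz("side",(296.9,188),.17))
E
```

```text
coneaxis foot [289.9 224.5] [200. 307.]
axis z.11 [293.  203.6] [211. 231.]
axis z.17 [295.3 187.5] [219. 173.]
[ 0.64293005 -0.0705396   0.022     ] [ 0.64465669 -0.06728297  0.11      ] [ 0.64793447 -0.06666854  0.17      ]
```

```bash
python3 -m crank '[{"linear":[0.002,0.015,0.0005],"dr":[0,0,-0.4],"hand":-1},{"linear":[0.002,0.03,0.0005],"dr":[0,0,-0.4],"hand":-1},{"linear":[0.002,0.042,0.0005],"dr":[0,0,-0.4],"hand":-1},{"linear":[0.002,0.052,0.0005],"dr":[0,0,-0.4],"hand":-1},{"linear":[0.002,0.06,0.0005],"dr":[0,0,-0.4],"hand":-1},{"linear":[0.002,0.06,0.0005],"dr":[0,0,-0.4],"hand":-1},{"linear":[0.002,0.06,0.0005],"dr":[0,0,-0.4],"hand":-1},{"linear":[0.002,0.06,0.0005],"dr":[0,0,-0.4],"hand":-1}]'; python3 - <<'E'
from h import *
go([.645,-.064,.066],90)
E
```

```text
t: 23.95
eef_pos: [0.6455, -0.0635, 0.0765]
tool_rot: [0.707, -0.707, -0.001, -0.001]
contact_force: [-1.5, 0.1, -1.3]
gripper_width: 0.631
pos [ 0.6455 -0.0635  0.0765] xdir [1.    0.    0.003] zdir [-0.  1.  0.] shift [-0.0005  0.0105 -0.0005] dr [-0.    0.01  0.15] t 23.95 w 0.631 F [-1.51  0.12 -1.35]
```

```bash
python3 -m crank '[{"linear":[0,0.003,0],"dr":[0,0,0],"hand":-1},{"linear":[0,0.006,0],"dr":[0,0,0],"hand":-1},{"linear":[0,0.008,0],"dr":[0,0,0],"hand":-1},{"linear":[0,0.008,0],"dr":[0,0,0],"hand":-1},{"linear":[0,0.008,0],"dr":[0,0,0],"hand":-1}]'; python3 - <<'E'
from h import *
go([.645,-.064,.066],90)
E
```

```text
t: 24.37
eef_pos: [0.6457, -0.0635, 0.0685]
tool_rot: [0.707, -0.707, -0.001, -0.001]
contact_force: [-4.0, -0.4, 3.0]
gripper_width: 0.629
pos [ 0.6457 -0.0635  0.0685] xdir [1.    0.    0.003] zdir [-0.  1.  0.] shift [-0.0007  0.0025 -0.0005] dr [-0.01  0.01  0.18] t 24.37 w 0.629 F [-4.02 -0.39  3.03]
```

```bash
python3 -m crank '[{"linear":[-0.002,0,0],"dr":[0,0,0],"hand":-1},{"linear":[-0.0025,0.002,0],"dr":[0,0,0],"hand":-1},{"linear":[-0.0025,0.003,0],"dr":[0,0,0],"hand":-1},{"linear":[-0.0025,0.003,0],"dr":[0,0,0],"hand":-1},{"linear":[-0.0025,0.003,0],"dr":[0,0,0],"hand":-1}]'
python3 -m crank '[{"linear":[0,0,0],"dr":[0,0,0],"hand":1},{"linear":[0,0,0],"dr":[0,0,0],"hand":1},{"linear":[0,0,0],"dr":[0,0,0],"hand":1},{"linear":[0,0,0],"dr":[0,0,0],"hand":1},{"linear":[0,-0.03,0],"dr":[0,0,0],"hand":1},{"linear":[0,-0.07,0],"dr":[0,0,0],"hand":1},{"linear":[0,-0.11,0],"dr":[0,0,0],"hand":1},{"linear":[0,-0.13,0],"dr":[0,0,0],"hand":1},{"linear":[-0.04,-0.13,0],"dr":[0,0,0],"hand":1},{"linear":[-0.08,-0.13,0],"dr":[0,0,0],"hand":1}]'
python3 - <<'E'
from h import *
o=bot.get_obs();a=bot.read_camera("wrist");b=bot.read_camera("side")
print(find("wrist","sleeve_a",.036,o),find("side","sleeve_a",0))
f=lambda im,x,y:cv2.resize(im[y:y+110,x:x+110],(400,400))
cv2.imwrite("pics/s4.png",np.hstack([f(b,235,140),cv2.resize(a,(400,300),)[:,:].copy() if 0 else cv2.copyMakeBorder(cv2.resize(a,(400,300)),0,100,0,0,0)]))
go([.449,-.261,.2],90)
E
```

```text
t: 24.78
eef_pos: [0.6434, -0.0634, 0.0651]
tool_rot: [-0.707, 0.707, 0.001, 0.001]
contact_force: [-1.2, 0.1, -0.5]
gripper_width: 0.628
t: 25.62
eef_pos: [0.5647, -0.0634, 0.1968]
tool_rot: [-0.707, 0.707, 0.004, 0.003]
contact_force: [-1.7, 0.3, 0.1]
gripper_width: 1.001
[(0.96, [253.7, 237.4], [0.6404, -0.0648]), (0.92, [59.5, 42.4], [0.4475, -0.2365])] [(0.84, [288.1, 221.4], [0.6515, -0.0375]), (0.74, [239.9, 314.6], [0.4528, -0.2595]), (0.71, [259.1, 362.6], [0.4648, -0.3714])]
pos [ 0.5619 -0.0634  0.1953] xdir [ 1.    -0.     0.004] zdir [0.    1.    0.001] shift [-0.1129 -0.0053 -0.1976] dr [-0.05 -0.    0.21] t 25.82 w 0.999 F [ 0.45  0.35 -0.28]
```

View pics/s4.png

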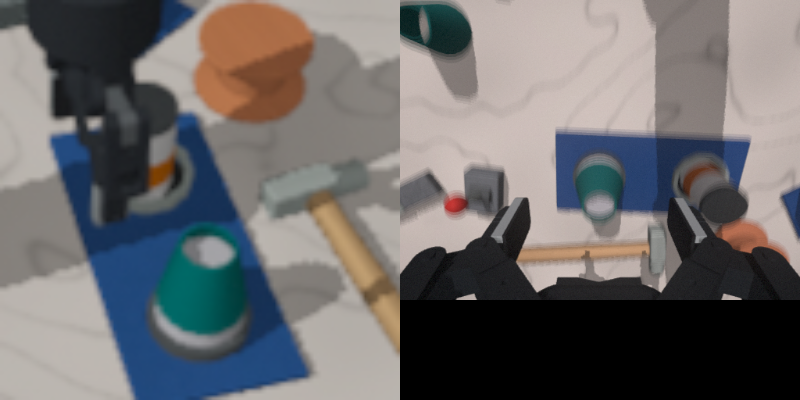

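Sleeve 1 is nested upright on the cone and tin C stands inside the dish. Sleeve 2 next.

```bash
python3 -m crank '[{"linear":[-0.112,0,-0.1965],"dr":[0,0,0.1],"hand":1},{"linear":[-0.112,0,-0.1965],"dr":[0,0,0.1],"hand":1},{"linear":[-0.112,0,-0.1965],"dr":[0,0,0.1],"hand":1},{"linear":[-0.112,0,-0.1965],"dr":[0,0,0.1],"hand":1},{"linear":[-0.112,0,-0.1965],"dr":[0,0,0.1],"hand":1},{"linear":[-0.112,0,-0.1965],"dr":[0,0,0.1],"hand":1},{"linear":[-0.112,0,-0.1965],"dr":[0,0,0.1],"hand":1},{"linear":[-0.112,0,-0.1965],"dr":[0,0,0.1],"hand":1}]' 30
python3 - <<'E'
from h import *
go([.45,-.26,.02],90)
o=bot.get_obs();bot.read_camera("wrist")
print(find("wrist","sleeve_a",0,o))
E
```

```text
t: 26.48
eef_pos: [0.4518, -0.2615, 0.195]
tool_rot: [-0.707, 0.707, 0.0, 0.002]
contact_force: [0.6, 1.1, -0.5]
gripper_width: 0.997
pos [ 0.4518 -0.2615  0.195 ] xdir [ 1.    -0.002  0.003] zdir [ 0.002  1.    -0.001] shift [-0.0024  0.175   0.0016] dr [ 0.06 -0.13  0.18] t 26.48 w 0.997 F [ 0.56  1.07 -0.52]
[(0.79, [418.6, 324.2], [0.676, -0.0406]), (0.68, [258.9, 159.0], [0.4471, -0.2573]), (0.67, [155.4, 173.9], [0.4642, -0.3739])]
```

```bash
python3 -m crank '[{"linear":[-0.002,0.04,0.002],"dr":[0,0,0.1],"hand":1},{"linear":[-0.002,0.08,0.002],"dr":[0,0,0.1],"hand":1},{"linear":[-0.002,0.115,0.002],"dr":[0,0,0.1],"hand":1},{"linear":[-0.002,0.145,0.002],"dr":[0,0,0.1],"hand":1},{"linear":[-0.002,0.165,0.002],"dr":[0,0,0.1],"hand":1},{"linear":[-0.002,0.175,0.002],"dr":[0,0,0.1],"hand":1},{"linear":[-0.002,0.175,0.002],"dr":[0,0,0.1],"hand":1},{"linear":[-0.002,0.175,0.002],"dr":[0,0,0.1],"hand":1}]' 30
python3 -m crank '[{"linear":[0,0,0],"dr":[0,0,0],"hand":-1},{"linear":[0,0,0],"dr":[0,0,0],"hand":-1},{"linear":[0,0,0],"dr":[0,0,0],"hand":-1},{"linear":[0,0,0],"dr":[0,0,0],"hand":-1},{"linear":[0,0,0],"dr":[0,0,0],"hand":-1},{"linear":[0,0,0],"dr":[0,0,0],"hand":-1},{"linear":[0,0,0],"dr":[0,0,0],"hand":-1},{"linear":[0,0,0],"dr":[0,0,0],"hand":-1}]' 30
python3 -m crank '[{"linear":[0,-0.02,0],"dr":[0,0,0],"hand":-1},{"linear":[0,-0.05,0],"dr":[0,0,0],"hand":-1},{"linear":[0,-0.08,0],"dr":[0,0,0],"hand":-1},{"linear":[0,-0.12,0],"dr":[0,0,0],"hand":-1},{"linear":[0,-0.15,0],"dr":[0,0,0],"hand":-1},{"linear":[0,-0.15,0],"dr":[0,0,0],"hand":-1},{"linear":[0,-0.15,0],"dr":[0,0,0],"hand":-1}]' 30
python3 - <<'E'
from h import *
go([.642,-.064,.16],90)
o=bot.get_obs();a=bot.read_camera("wrist");r=bot.cut_out("wrist","sleeve_a")
print([(round(x["score"],2),np.round(x["extent"])) for x in r])
cv2.imwrite("pics/s5.png",a)
E
```

```text
t: 27.25
eef_pos: [0.4502, -0.2574, 0.0198]
tool_rot: [0.707, -0.707, -0.001, 0.001]
contact_force: [0.1, -1.2, 0.7]
gripper_width: 0.998
t: 27.92
eef_pos: [0.4505, -0.2581, 0.0215]
tool_rot: [0.707, -0.707, -0.001, -0.001]
contact_force: [-2.7, 1.9, 10.3]
gripper_width: 0.635
t: 28.5
eef_pos: [0.4506, -0.2584, 0.172]
tool_rot: [-0.707, 0.707, 0.002, 0.002]
contact_force: [0.0, 0.2, -1.9]
gripper_width: 0.635
pos [ 0.4506 -0.2584  0.172 ] xdir [1.    0.    0.005] zdir [-0.     1.    -0.001] shift [0.1914 0.0129 0.1943] dr [0.05 0.03 0.31] t 28.5 w 0.635 F [ 0.04  0.18 -1.9 ]
[(0.84, array([ 98., 148., 178., 220.])), (0.56, array([200., 174., 313., 334.]))]
```

```bash
python3 -m crank '[{"linear":[0.1945,0,0.1945],"dr":[0,0,0.3],"hand":-1},{"linear":[0.1945,0,0.1945],"dr":[0,0,0.3],"hand":-1},{"linear":[0.1945,0,0.1945],"dr":[0,0,0.3],"hand":-1},{"linear":[0.1945,0,0.1945],"dr":[0,0,0.3],"hand":-1},{"linear":[0.1945,0,0.1945],"dr":[0,0,0.3],"hand":-1},{"linear":[0.1945,0,0.1945],"dr":[0,0,0.3],"hand":-1},{"linear":[0.1945,0,0.1945],"dr":[0,0,0.3],"hand":-1},{"linear":[0.1945,0,0.1945],"dr":[0,0,0.3],"hand":-1},{"linear":[0.1945,0.02,0.1945],"dr":[0,0,0.3],"hand":-1},{"linear":[0.1945,0.02,0.1945],"dr":[0,0,0.3],"hand":-1}]'
python3 -m crank '[{"linear":[0,0.02,0],"dr":[0,0,0],"hand":-1},{"linear":[0,0.03,0],"dr":[0,0,0],"hand":-1},{"linear":[0,0.04,0],"dr":[0,0,0],"hand":-1},{"linear":[0,0.05,0],"dr":[0,0,0],"hand":-1},{"linear":[0,0.057,0],"dr":[0,0,0],"hand":-1},{"linear":[0,0.057,0],"dr":[0,0,0],"hand":-1},{"linear":[0,0.057,0],"dr":[0,0,0],"hand":-1}]'
python3 - <<'E'
from h import *
go([.645,-.064,.08],90)
E
```

```text
t: 29.43
eef_pos: [0.6408, -0.0628, 0.1448]
tool_rot: [-0.707, 0.707, -0.004, -0.005]
contact_force: [-1.2, 0.0, -2.5]
gripper_width: 0.639
t: 30.02
eef_pos: [0.6434, -0.0635, 0.0926]
tool_rot: [-0.707, 0.707, -0.002, -0.002]
contact_force: [0.8, -0.9, -0.3]
gripper_width: 0.638
pos [ 0.6434 -0.0635  0.0926] xdir [ 1.     0.    -0.005] zdir [-0.  1. -0.] shift [ 0.0016  0.0126 -0.0005] dr [ 0.    0.01 -0.31] t 30.02 w 0.638 F [ 0.85 -0.93 -0.33]
```

```bash
python3 -m crank '[{"linear":[0.001,0.004,0],"dr":[0,0,-0.3],"hand":-1},{"linear":[0.001,0.008,0],"dr":[0,0,-0.3],"hand":-1},{"linear":[0.001,0.008,0],"dr":[0,0,-0.3],"hand":-1},{"linear":[0.001,0.008,0],"dr":[0,0,-0.3],"hand":-1}]'
python3 -m crank '[{"linear":[0,0.003,0],"dr":[0,0,0],"hand":-1},{"linear":[0,0.004,0],"dr":[0,0,0],"hand":-1},{"linear":[0,0.004,0],"dr":[0,0,0],"hand":-1},{"linear":[0,0.004,0],"dr":[0,0,0],"hand":-1}]'
```

```text
t: 30.35
eef_pos: [0.6447, -0.0634, 0.0847]
tool_rot: [-0.707, 0.707, 0.0, 0.0]
contact_force: [1.0, -0.2, -1.5]
gripper_width: 0.637
t: 30.68
eef_pos: [0.6449, -0.0634, 0.0809]
tool_rot: [-0.707, 0.707, 0.001, 0.0]
contact_force: [1.7, 0.5, 0.6]
gripper_width: 0.636
```

```bash
python3 -m crank '[{"linear":[0.0015,0.002,0],"dr":[0,0,0],"hand":-1},{"linear":[0.0015,0.002,0],"dr":[0,0,0],"hand":-1},{"linear":[0.0015,0.002,0],"dr":[0,0,0],"hand":1},{"linear":[0.0015,0.002,0],"dr":[0,0,0],"hand":1},{"linear":[0.0015,0.002,0],"dr":[0,0,0],"hand":1},{"linear":[0.0015,0.002,0],"dr":[0,0,0],"hand":1},{"linear":[0.0015,-0.03,0],"dr":[0,0,0],"hand":1},{"linear":[0.0015,-0.07,0],"dr":[0,0,0],"hand":1},{"linear":[0.0015,-0.11,0],"dr":[0,0,0],"hand":1},{"linear":[0.0015,-0.11,0],"dr":[0,0,0],"hand":1}]'
python3 -m crank '[{"linear":[-0.182,0,-0.309],"dr":[0,0,0],"hand":1},{"linear":[-0.182,0,-0.309],"dr":[0,0,0],"hand":1},{"linear":[-0.182,0,-0.309],"dr":[0,0,0],"hand":1},{"linear":[-0.182,0,-0.309],"dr":[0,0,0],"hand":1},{"linear":[-0.182,0,-0.309],"dr":[0,0,0],"hand":1},{"linear":[-0.182,0,-0.309],"dr":[0,0,0],"hand":1},{"linear":[-0.182,0,-0.309],"dr":[0,0,0],"hand":1},{"linear":[-0.182,0,-0.309],"dr":[0,0,0],"hand":1},{"linear":[-0.182,0,-0.309],"dr":[0,0,0],"hand":1},{"linear":[-0.182,0,-0.309],"dr":[0,0,0],"hand":1}]'
python3 - <<'E'
from h import *
o=bot.get_obs();a=bot.read_camera("wrist");b=bot.read_camera("side")
print(find("wrist","sleeve_a",0,o),find("side","sleeve_a",0))
f=lambda im,x,y:cv2.resize(im[y:y+110,x:x+110],(400,400))
cv2.imwrite("pics/s6.png",np.hstack([f(b,235,140),cv2.copyMakeBorder(cv2.resize(a,(400,300)),0,100,0,0,0)]))
go([.467,-.372,.02],90)
E
```

```text
t: 31.52
eef_pos: [0.6503, -0.0647, 0.199]
tool_rot: [-0.707, 0.707, 0.004, 0.005]
contact_force: [0.7, -1.3, 0.1]
gripper_width: 0.999
t: 32.35
eef_pos: [0.4586, -0.3791, 0.1912]
tool_rot: [-0.706, 0.708, -0.004, 0.003]
contact_force: [-0.8, 1.1, -0.0]
gripper_width: 1.003
[] [(0.87, [261.3, 362.4], [0.4694, -0.3723])]
pos [ 0.4649 -0.3711  0.1903] xdir [1.    0.002 0.   ] zdir [-0.002  1.     0.001] shift [ 0.0021  0.1703 -0.0011] dr [-0.06  0.12  0.01] t 32.55 w 1.001 F [0.44 0.58 0.81]
```

View pics/s6.png

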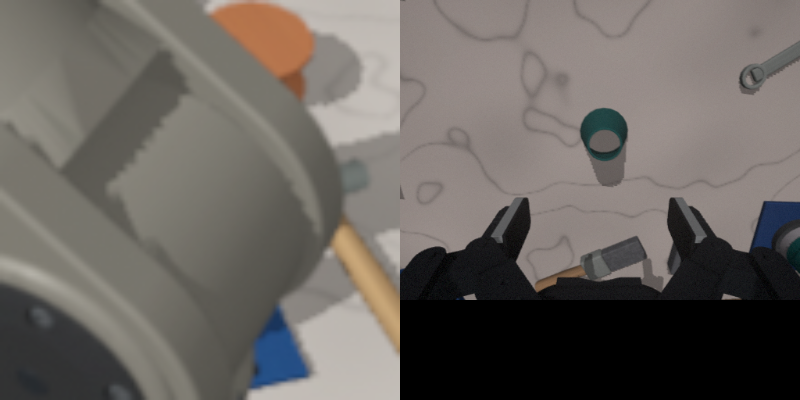

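The arm hides the cone here. The wrist view shows sleeve 3 between the fingers near (260,175). I'll pick it up and check the stack when I return.

```bash
python3 -m crank '[{"linear":[0.001,0.04,0],"dr":[0,0,0],"hand":1},{"linear":[0.001,0.08,0],"dr":[0,0,0],"hand":1},{"linear":[0.001,0.115,0],"dr":[0,0,0],"hand":1},{"linear":[0.001,0.145,0],"dr":[0,0,0],"hand":1},{"linear":[0.001,0.16,0],"dr":[0,0,0],"hand":1},{"linear":[0.001,0.17,0],"dr":[0,0,0],"hand":1},{"linear":[0.001,0.17,0],"dr":[0,0,0],"hand":1},{"linear":[0.001,0.17,0],"dr":[0,0,0],"hand":1}]' 30
python3 -m crank '[{"linear":[0,0,0],"dr":[0,0,0],"hand":-1},{"linear":[0,0,0],"dr":[0,0,0],"hand":-1},{"linear":[0,0,0],"dr":[0,0,0],"hand":-1},{"linear":[0,0,0],"dr":[0,0,0],"hand":-1},{"linear":[0,0,0],"dr":[0,0,0],"hand":-1},{"linear":[0,0,0],"dr":[0,0,0],"hand":-1},{"linear":[0,0,0],"dr":[0,0,0],"hand":-1},{"linear":[0,0,0],"dr":[0,0,0],"hand":-1}]' 30
python3 -m crank '[{"linear":[0,-0.02,0],"dr":[0,0,0],"hand":-1},{"linear":[0,-0.05,0],"dr":[0,0,0],"hand":-1},{"linear":[0,-0.08,0],"dr":[0,0,0],"hand":-1},{"linear":[0,-0.12,0],"dr":[0,0,0],"hand":-1},{"linear":[0,-0.16,0],"dr":[0,0,0],"hand":-1},{"linear":[0,-0.16,0],"dr":[0,0,0],"hand":-1},{"linear":[0,-0.16,0],"dr":[0,0,0],"hand":-1}]' 30
python3 - <<'E'
from h import *
go([.642,-.064,.18],90)
bot.read_camera("wrist");r=bot.cut_out("wrist","sleeve_a")
print([(round(x["score"],2),np.round(x["extent"])) for x in r])
bot.read_camera("side");print(find("side","sleeve_a",0))
E
```

```text
t: 33.22
eef_pos: [0.4659, -0.3718, 0.0208]
tool_rot: [0.707, -0.707, -0.001, 0.001]
contact_force: [0.2, 0.5, -0.3]
gripper_width: 1.0
t: 33.88
eef_pos: [0.4659, -0.3731, 0.0225]
tool_rot: [-0.707, 0.707, 0.001, 0.001]
contact_force: [-1.2, 1.2, 8.3]
gripper_width: 0.63
t: 34.47
eef_pos: [0.4664, -0.3736, 0.1838]
tool_rot: [-0.706, 0.708, 0.002, 0.002]
contact_force: [0.6, 0.1, -0.9]
gripper_width: 0.625
pos [ 0.4664 -0.3736  0.1838] xdir [1.    0.    0.006] zdir [-0.     1.    -0.003] shift [0.1757 0.004  0.3095] dr [0.15 0.01 0.34] t 34.47 w 0.625 F [ 0.55  0.11 -0.92]
[(0.88, array([196., 175., 315., 336.])), (0.61, array([494., 302., 512., 341.])), (0.51, array([508., 321., 512., 350.]))]
[(0.91, [260.5, 332.5], [0.4862, -0.3118])]
```

```bash
python3 -m crank '[{"linear":[0.179,0,0.3095],"dr":[0,0,0.3],"hand":-1},{"linear":[0.179,0,0.3095],"dr":[0,0,0.3],"hand":-1},{"linear":[0.179,0,0.3095],"dr":[0,0,0.3],"hand":-1},{"linear":[0.179,0,0.3095],"dr":[0,0,0.3],"hand":-1},{"linear":[0.179,0,0.3095],"dr":[0,0,0.3],"hand":-1},{"linear":[0.179,0,0.3095],"dr":[0,0,0.3],"hand":-1},{"linear":[0.179,0,0.3095],"dr":[0,0,0.3],"hand":-1},{"linear":[0.179,0,0.3095],"dr":[0,0,0.3],"hand":-1},{"linear":[0.179,0,0.3095],"dr":[0,0,0.3],"hand":-1},{"linear":[0.179,0,0.3095],"dr":[0,0,0.3],"hand":-1}]'
python3 -m crank '[{"linear":[0,0,0],"dr":[0,0,0],"hand":-1},{"linear":[0,0,0],"dr":[0,0,0],"hand":-1}]'
python3 - <<'E'
from h import *
b=bot.read_camera("side")
print(find("side","sleeve_a",0))
f=lambda im,x,y:cv2.resize(im[y:y+110,x:x+110],(400,400))
cv2.imwrite("pics/s7.png",f(b,235,140))
go([.645,-.064,.095],90)
E
```

```text
t: 35.5
eef_pos: [0.646, -0.054, 0.1781]
tool_rot: [0.708, -0.706, -0.001, 0.006]
contact_force: [0.2, 0.6, -1.3]
gripper_width: 0.624
t: 35.67
eef_pos: [0.6427, -0.0639, 0.1792]
tool_rot: [-0.707, 0.707, -0.003, -0.003]
contact_force: [-0.1, -0.2, -0.8]
gripper_width: 0.626
[(0.94, [294.1, 219.7], [0.6698, -0.0365]), (0.47, [290.4, 222.8], [0.656, -0.0438])]
pos [ 0.6428 -0.065   0.18  ] xdir [ 1.    -0.003 -0.007] zdir [ 0.003  1.    -0.001] shift [0.0028 0.085  0.0011] dr [ 0.05 -0.15 -0.39] t 35.77 w 0.627 F [-0.52  1.09 -1.14]
```

View pics/s7.png

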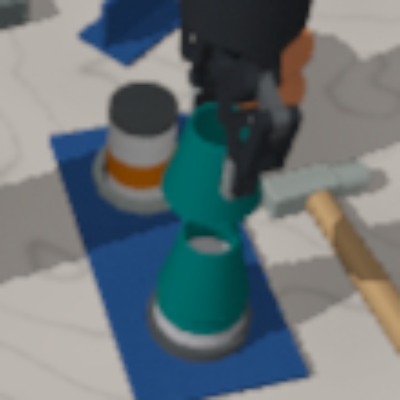

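```bash
python3 - <<'E'
from h import *
a=cv2.imread("pics/s4.png")[:400,:400];b=cv2.imread("pics/s7.png")
c=[cv2.resize(x[200:380,120:280],(400,450)) for x in (a,b)]
cv2.imwrite("pics/cmp.png",np.hstack(c))
E
```

```text
(no output)
```

View pics/cmp.png

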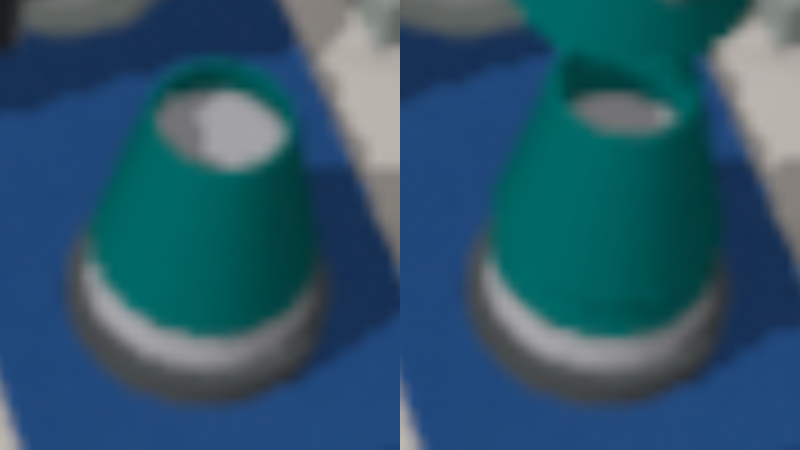

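In the right-hand crop (after sleeve 2), the top ring sits higher and there's a faint second rim edge near row 305. So two sleeves are nested, and sleeve 3 can go down.

```bash
python3 -m crank '[{"linear":[0.0025,0.02,0.001],"dr":[0,0,-0.4],"hand":-1},{"linear":[0.0025,0.04,0.001],"dr":[0,0,-0.4],"hand":-1},{"linear":[0.0025,0.055,0.001],"dr":[0,0,-0.4],"hand":-1},{"linear":[0.0025,0.067,0.001],"dr":[0,0,-0.4],"hand":-1},{"linear":[0.0025,0.075,0.001],"dr":[0,0,-0.4],"hand":-1},{"linear":[0.0025,0.078,0.001],"dr":[0,0,-0.4],"hand":-1},{"linear":[0.0025,0.078,0.001],"dr":[0,0,-0.4],"hand":-1},{"linear":[0.0025,0.078,0.001],"dr":[0,0,-0.4],"hand":-1}]'
python3 -m crank '[{"linear":[0,0.003,0],"dr":[0,0,0],"hand":-1},{"linear":[0,0.006,0],"dr":[0,0,0],"hand":-1},{"linear":[0,0.006,0],"dr":[0,0,0],"hand":-1},{"linear":[0,0.006,0],"dr":[0,0,0],"hand":-1}]'
```

```text
t: 36.43
eef_pos: [0.6464, -0.0623, 0.1032]
tool_rot: [-0.707, 0.707, 0.001, 0.001]
contact_force: [-0.2, -0.3, -0.7]
gripper_width: 0.625
t: 36.77
eef_pos: [0.6459, -0.0618, 0.0966]
tool_rot: [0.707, -0.707, -0.001, -0.0]
contact_force: [-0.9, -0.7, -0.9]
gripper_width: 0.628
```

```bash
python3 -m crank '[{"linear":[0,0.002,-0.001],"dr":[0,0,0],"hand":-1},{"linear":[0,0.004,-0.001],"dr":[0,0,0],"hand":-1},{"linear":[0,0.004,-0.001],"dr":[0,0,0],"hand":-1},{"linear":[0,0.004,-0.001],"dr":[0,0,0],"hand":-1}]'
```

```text
t: 37.1
eef_pos: [0.6458, -0.0629, 0.0924]
tool_rot: [0.707, -0.707, -0.001, -0.0]
contact_force: [-0.4, -0.3, -1.4]
gripper_width: 0.623
```

```bash
python3 -m crank '[{"linear":[0,0.002,0],"dr":[0,0,0],"hand":-1},{"linear":[0,0.004,0],"dr":[0,0,0],"hand":-1},{"linear":[0,0.004,0],"dr":[0,0,0],"hand":-1},{"linear":[0,0.004,0],"dr":[0,0,0],"hand":-1}]'
python3 -m crank '[{"linear":[0,0,0],"dr":[0,0,0],"hand":1},{"linear":[0,0,0],"dr":[0,0,0],"hand":1},{"linear":[0,0,0],"dr":[0,0,0],"hand":1},{"linear":[0,0,0],"dr":[0,0,0],"hand":1},{"linear":[0,-0.03,0],"dr":[0,0,0],"hand":1},{"linear":[0,-0.07,0],"dr":[0,0,0],"hand":1},{"linear":[0,-0.11,0],"dr":[0,0,0],"hand":1},{"linear":[0,-0.11,0],"dr":[0,0,0],"hand":1},{"linear":[-0.04,-0.11,0],"dr":[0,0,0],"hand":-1},{"linear":[-0.08,-0.11,0],"dr":[0,0,0],"hand":-1}]'
python3 -m crank '[{"linear":[-0.02,0,-0.17],"dr":[0,0,0],"hand":-1},{"linear":[-0.02,0,-0.17],"dr":[0,0,0],"hand":-1},{"linear":[-0.02,0,-0.17],"dr":[0,0,0],"hand":-1},{"linear":[-0.02,0,-0.17],"dr":[0,0,0],"hand":-1},{"linear":[-0.02,0,-0.17],"dr":[0,0,0],"hand":-1},{"linear":[-0.02,0,-0.17],"dr":[0,0,0],"hand":-1},{"linear":[-0.02,0,-0.17],"dr":[0,0,0],"hand":-1}]'
python3 - <<'E'
from h import *
o=bot.get_obs();a=bot.read_camera("wrist");b=bot.read_camera("side");c=bot.read_camera("top")
print("tip",find("wrist","ready_tip",.09,o),"base",find("wrist","ready_base",0,o),find("wrist","sleeve_a",.036,o))
print(find("top","tin_a",0),find("top","sleeve_a",.036))
f=lambda im,x,y,w,h:cv2.resize(im[y:y+h,x:x+w],(400,300))
cv2.imwrite("pics/r1.png",np.vstack([np.hstack([f(b,230,130,160,120),f(c,60,130,320,240)]),np.hstack([cv2.resize(a,(400,300)),f(b,180,100,240,180)])]))
go([.60,-.231,.08],90)
E
```

```text
t: 37.43
eef_pos: [0.6462, -0.0629, 0.0886]
tool_rot: [-0.707, 0.707, 0.001, 0.001]
contact_force: [1.0, -0.4, -0.2]
gripper_width: 0.629
t: 38.27
eef_pos: [0.5664, -0.0628, 0.1986]
tool_rot: [-0.707, 0.707, 0.002, 0.001]
contact_force: [-0.7, 0.3, 0.4]
gripper_width: 0.747
t: 38.85
eef_pos: [0.5457, -0.2329, 0.1982]
tool_rot: [0.707, -0.707, -0.0, -0.001]
contact_force: [0.1, 0.2, 0.2]
gripper_width: -0.001
tip [] base [(0.74, [252.1, 252.8], [0.6611, -0.2362])] [(0.84, [415.2, 270.3], [0.6627, -0.0502])]
[(0.82, [222.4, 171.4], [0.6529, 0.0866]), (0.78, [117.8, 216.0], [0.5326, 0.3729])] [(0.84, [274.6, 164.3], [0.6597, -0.0584]), (0.55, [277.5, 167.9], [0.6493, -0.066]), (0.55, [275.4, 169.1], [0.6461, -0.0601])]
pos [ 0.5461 -0.2321  0.1984] xdir [1.    0.002 0.002] zdir [-0.002  1.     0.   ] shift [0.0537 0.1185 0.001 ] dr [-0.01  0.1   0.1 ] t 39.25 w -0.003 F [ 0.36 -0.32  0.75]
```

View pics/r1.png

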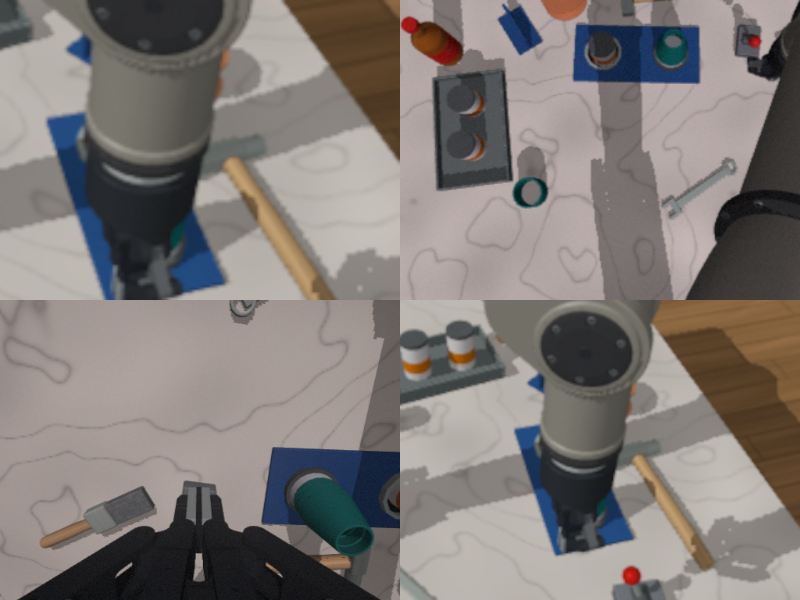

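The stack looks upright, tin C is in the dish, both empties stand in the tray and no loose sleeves are left. Now I'll locate the lever tip for the push.

```bash
python3 - <<'E'
from h import *
b=bot.read_camera("side")
s=[r["xy"] for r in bot.place_of("side","ready_tip")][:1]
c=bot.read_camera("top"); t=[r["xy"] for r in bot.place_of("top","ready_tip")][:1]
print(s,t)
def red(im):
    m=(im[...,2]>150)&(im[...,1]<60)&(im[...,0]<60); n,l,st,ce=cv2.connectedComponentsWithStats(m.astype('uint8')); return [(ce[i].round(1).tolist(),int(st[i,4])) for i in range(1,n) if st[i,4]>8]
rs,rt=red(cv2.imread("pics/side0.png")),red(cv2.imread("pics/top0.png"));print(rs,rt)
def tri(a,bb):
    c1,d1=rays("side",a);c2,d2=rays("top",bb);A=np.stack([d1,-d2],1);k=np.linalg.lstsq(A,c2-c1,rcond=None)[0];p,q=c1+k[0]*d1,c2+k[1]*d2;return ((p+q)/2).round(4),np.linalg.norm(p-q).round(4)
a=min(rs,key=lambda r:np.hypot(r[0][0]-319,r[0][1]-265))[0];bb=min(rt,key=lambda r:np.hypot(r[0][0]-342,r[0][1]-162))[0]
print(tri(a,bb))
for n in("ready_base",):print(find("side",n,0),find("top",n,0))
E
```

```text
[[319.7, 266.5]] [[117.5, 232.4]]
[([141.4, 51.6], 10), ([244.3, 72.5], 32), ([240.9, 111.8], 111), ([317.9, 264.9], 67)] []Traceback (most recent call last):
  File "<stdin>", line 11, in <module>
ValueError: min() iterable argument is empty
```

```bash
python3 - <<'E'
from h import *
c1,d1=rays("side",(317.9,264.9));c2,d2=rays("top",(343.5,162.5));A=np.stack([d1,-d2],1);k=np.linalg.lstsq(A,c2-c1,rcond=None)[0];p,q=c1+k[0]*d1,c2+k[1]*d2
print(p,q); print([onz("side",(317.9,264.9),z).round(3) for z in(.07,.08,.09)])
print(find("side","ready_base",0),find("top","ready_base",0))
go([.59,-.231,.065],90)
E
```

```text
[ 0.64362376 -0.23342964  0.08935281] [ 0.64467966 -0.23353396  0.08969511]
[array([ 0.651, -0.224,  0.07 ]), array([ 0.647, -0.229,  0.08 ]), array([ 0.643, -0.234,  0.09 ])]
[(0.62, [321.3, 283.7], [0.6643, -0.2396])] [(0.81, [334.3, 163.0], [0.6707, -0.2296])]
pos [ 0.5458 -0.2329  0.1984] xdir [1.    0.    0.002] zdir [-0.  1.  0.] shift [0.0439 0.1335 0.0019] dr [-0.    0.02  0.1 ] t 39.55 w -0.001 F [-0.66 -0.21 -0.09]
```

```bash
python3 -m crank '[{"linear":[0.04,0,0],"dr":[0,0,0],"hand":-1},{"linear":[0.044,0.04,0],"dr":[0,0,0],"hand":-1},{"linear":[0.044,0.08,0],"dr":[0,0,0],"hand":-1},{"linear":[0.044,0.11,0],"dr":[0,0,0],"hand":-1},{"linear":[0.044,0.124,0],"dr":[0,0,0],"hand":-1},{"linear":[0.044,0.124,0],"dr":[0,0,0],"hand":-1},{"linear":[0.044,0.124,0],"dr":[0,0,0],"hand":-1}]'
python3 -m crank '[{"linear":[0.015,0,0],"dr":[0,0,0],"hand":-1},{"linear":[0.03,0,0],"dr":[0,0,0],"hand":-1},{"linear":[0.04,0,0],"dr":[0,0,0],"hand":-1},{"linear":[0.05,0,0],"dr":[0,0,0],"hand":-1},{"linear":[0.06,0,0],"dr":[0,0,0],"hand":-1},{"linear":[0.07,0,0],"dr":[0,0,0],"hand":-1},{"linear":[0.07,0,0],"dr":[0,0,0],"hand":-1}]'
python3 -m crank '[{"linear":[0.005,0,0],"dr":[0,0,0],"hand":-1},{"linear":[0.01,0,0],"dr":[0,0,0],"hand":-1},{"linear":[0.015,0,0],"dr":[0,0,0],"hand":-1},{"linear":[0.015,0,0],"dr":[0,0,0],"hand":-1}]'
```

```text
t: 40.13
eef_pos: [0.5902, -0.2334, 0.0749]
tool_rot: [-0.707, 0.707, 0.001, 0.001]
contact_force: [0.9, -0.4, 0.7]
gripper_width: 0.001
t: 40.72
eef_pos: [0.6626, -0.2328, 0.0759]
tool_rot: [-0.707, 0.707, 0.002, 0.001]
contact_force: [-0.1, 0.1, 0.8]
gripper_width: 0.003
t: 41.05
eef_pos: [0.6759, -0.2326, 0.0747]
tool_rot: [0.707, -0.707, -0.001, -0.001]
contact_force: [0.3, -0.4, 0.6]
gripper_width: 0.001
```

```bash
python3 -m crank '[{"linear":[0.003,0,0],"dr":[0,0,0],"hand":-1},{"linear":[0.006,0,0],"dr":[0,0,0],"hand":-1},{"linear":[0.009,0,0],"dr":[0,0,0],"hand":-1},{"linear":[0.009,0,0],"dr":[0,0,0],"hand":-1}]'
python3 - <<'E'
from h import *
b=bot.read_camera("side");c=bot.read_camera("top")
f=lambda im,x,y,w,h:cv2.resize(im[y:y+h,x:x+w],(400,300))
cv2.imwrite("pics/l1.png",np.hstack([f(b,280,225,80,60),f(c,310,130,80,60)]))
E
```

```text
t: 41.38
eef_pos: [0.6785, -0.233, 0.074]
tool_rot: [0.708, -0.706, 0.004, 0.003]
contact_force: [-18.7, 4.1, 11.2]
gripper_width: -0.0
```

View pics/l1.png

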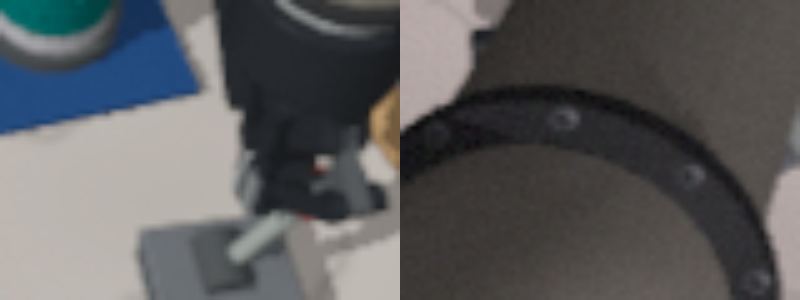

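The lever leans away and the force has risen to 19 N, which means it's on its stop. I'll back off and check everything.

```bash
python3 -m crank '[{"linear":[-0.02,0,0],"dr":[0,0,0],"hand":-1},{"linear":[-0.05,0,0],"dr":[0,0,0],"hand":-1},{"linear":[-0.08,0,0],"dr":[0,0,0],"hand":-1},{"linear":[-0.08,-0.04,0],"dr":[0,0,0],"hand":-1},{"linear":[-0.08,-0.08,0],"dr":[0,0,0],"hand":-1},{"linear":[-0.08,-0.12,0],"dr":[0,0,0],"hand":-1},{"linear":[-0.08,-0.14,0],"dr":[0,0,0],"hand":-1}]'
python3 -m crank '[{"linear":[-0.12,0,-0.2],"dr":[0,0,0],"hand":-1},{"linear":[-0.12,0,-0.2],"dr":[0,0,0],"hand":-1},{"linear":[-0.12,0,-0.2],"dr":[0,0,0],"hand":-1},{"linear":[-0.12,0,-0.2],"dr":[0,0,0],"hand":-1},{"linear":[-0.12,0,-0.2],"dr":[0,0,0],"hand":-1},{"linear":[-0.12,0,-0.2],"dr":[0,0,0],"hand":-1},{"linear":[-0.12,0,-0.2],"dr":[0,0,0],"hand":-1},{"linear":[-0.12,0,-0.2],"dr":[0,0,0],"hand":-1}]'
python3 - <<'E'
from h import *
b=bot.read_camera("side");c=bot.read_camera("top")
f=lambda im,x,y,w,h:cv2.resize(im[y:y+h,x:x+w],(400,300))
cv2.imwrite("pics/f1.png",np.vstack([np.hstack([f(b,290,230,80,60),f(b,235,150,100,75)]),np.hstack([f(c,60,110,320,240),f(b,140,90,120,90)])]))
m=(b[...,2]>150)&(b[...,1]<60)&(b[...,0]<60);m[:230]=0
ys,xs=np.nonzero(m);px=(xs.mean(),ys.mean());print(px,[onz("side",px,z).round(3) for z in(.08,.09)])
print("tin",find("side","tin_a",.008),"dish",find("side","dish",.008),"tins top",find("top","tin_a",.008))
print(bot.get_obs()["contact_force"].round(2))
E
```

```text
t: 42.07
eef_pos: [0.6057, -0.2341, 0.22]
tool_rot: [-0.707, 0.708, 0.003, 0.003]
contact_force: [0.5, 0.0, -0.1]
gripper_width: 0.004
t: 42.73
eef_pos: [0.4825, -0.4349, 0.2147]
tool_rot: [-0.707, 0.707, -0.001, 0.002]
contact_force: [0.4, 0.9, -0.6]
gripper_width: 0.003
(np.float64(nan), np.float64(nan)) [array([nan, nan, nan]), array([nan, nan, nan])]
tin [] dish [] tins top [(0.7, [120.0, 214.0], [0.5366, 0.3645]), (0.69, [220.4, 171.7], [0.6498, 0.0916]), (0.56, [120.9, 249.9], [0.4397, 0.3569])]
[0.47 0.29 0.62]<stdin>:6: RuntimeWarning: Mean of empty slice.
  ret = ret.dtype.type(ret / rcount)
```

View pics/f1.png

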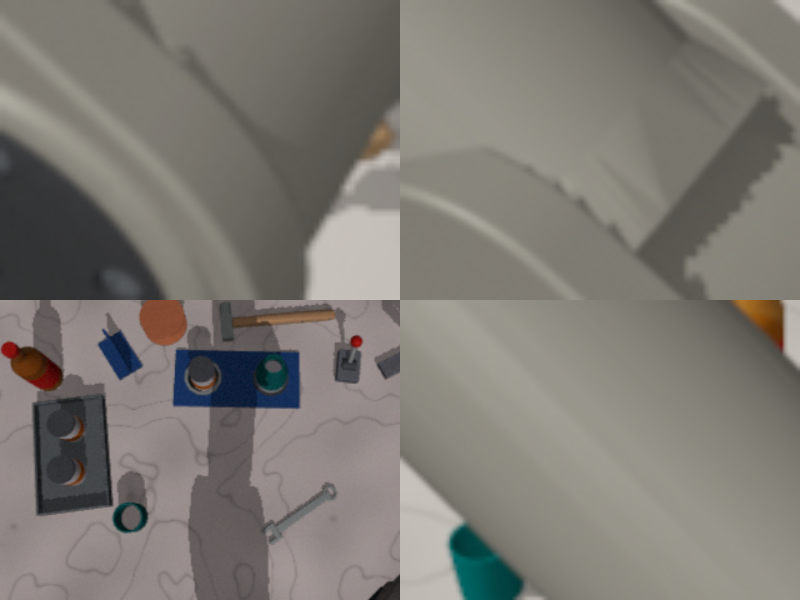

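```bash
python3 - <<'E'
from h import *
c=bot.read_camera("top")
def ball(im):
    m=((im[...,2]>110)&(im[...,1].astype(int)*2<im[...,2])&(im[...,0].astype(int)*2<im[...,2])).astype('uint8');m[:,:325]=0;m[:,365:]=0;m[:130]=0;m[180:]=0
    ys,xs=np.nonzero(m);return xs.mean(),ys.mean(),len(xs)
b0,b1=ball(cv2.imread("pics/top0.png")),ball(c);print(b0,b1)
for z in(.08,.085,.09):
    print(z,onz("top",b0[:2],z)[:2].round(4),onz("top",b1[:2],z)[:2].round(4))
print(find("top","ready_base",0))
cv2.imwrite("pics/w9.png",c)
E
```

```text
(np.float64(344.18367346938777), np.float64(163.53061224489795), 49) (np.float64(345.3541666666667), np.float64(143.33333333333334), 48)
0.08 [ 0.6447 -0.2375] [ 0.7003 -0.2447]
0.085 [ 0.6433 -0.2363] [ 0.6985 -0.2434]
0.09 [ 0.6418 -0.235 ] [ 0.6967 -0.2421]
[]
```

The lever ball moved 55 mm, to about 30 mm past the base centre. The push-back of (−19, +11) N also fits a lever leaning about 0.5 rad past upright, so it's against its stop. I'll move the arm out of the side camera's way for one last look.

```bash
for i in 1; do python3 -m crank '[{"linear":[0,-0.03,0.3],"dr":[0,0,0],"hand":-1},{"linear":[0,-0.03,0.3],"dr":[0,0,0],"hand":-1},{"linear":[0,-0.03,0.3],"dr":[0,0,0],"hand":-1},{"linear":[0,-0.03,0.3],"dr":[0,0,0],"hand":-1},{"linear":[0,-0.03,0.3],"dr":[0,0,0],"hand":-1},{"linear":[0,-0.03,0.3],"dr":[0,0,0],"hand":-1},{"linear":[0,-0.03,0.3],"dr":[0,0,0],"hand":-1},{"linear":[0,-0.03,0.3],"dr":[0,0,0],"hand":-1},{"linear":[0,-0.03,0.3],"dr":[0,0,0],"hand":-1},{"linear":[0,-0.03,0.3],"dr":[0,0,0],"hand":-1}]'; done
python3 -m crank '[{"linear":[-0.02,0,0.2],"dr":[0,0,0],"hand":-1},{"linear":[-0.02,0,0.2],"dr":[0,0,0],"hand":-1},{"linear":[-0.02,0,0.2],"dr":[0,0,0],"hand":-1},{"linear":[-0.02,0,0.2],"dr":[0,0,0],"hand":-1},{"linear":[-0.02,0,0.2],"dr":[0,0,0],"hand":-1},{"linear":[-0.02,0,0.2],"dr":[0,0,0],"hand":-1},{"linear":[-0.02,0,0.2],"dr":[0,0,0],"hand":-1},{"linear":[-0.02,0,0.2],"dr":[0,0,0],"hand":-1}]'
python3 - <<'E'
from h import *
b=bot.read_camera("side")
cv2.imwrite("pics/f2.png",cv2.resize(b[90:390,150:512],(796,600)))
m=(b[...,2]>150)&(b[...,1]<60)&(b[...,0]<60);m[:230]=0
ys,xs=np.nonzero(m);print(len(xs), onz("side",(xs.mean(),ys.mean()),.0885).round(3) if len(xs) else "")
print(find("side","sleeve_a",0),find("side","tin_a",.008))
E
```

```text
t: 43.92
eef_pos: [0.484, -0.1324, 0.2445]
tool_rot: [-0.707, 0.707, 0.002, -0.0]
contact_force: [-0.1, -1.1, -0.2]
gripper_width: 0.001
t: 44.58
eef_pos: [0.4641, 0.065, 0.2441]
tool_rot: [-0.707, 0.707, -0.0, 0.001]
contact_force: [-0.1, -1.0, -0.1]
gripper_width: 0.002
71 [ 0.698 -0.244  0.089]
[(0.76, [292.7, 215.4], [0.6714, -0.021]), (0.55, [288.9, 224.1], [0.6504, -0.0469]), (0.55, [273.2, 192.5], [0.6457, 0.0769]), (0.45, [290.7, 221.5], [0.6584, -0.0398])] [(0.92, [188.6, 143.4], [0.4392, 0.3581]), (0.86, [273.8, 190.1], [0.6478, 0.0788]), (0.62, [219.7, 141.3], [0.5422, 0.3406])]
```

View pics/f2.png

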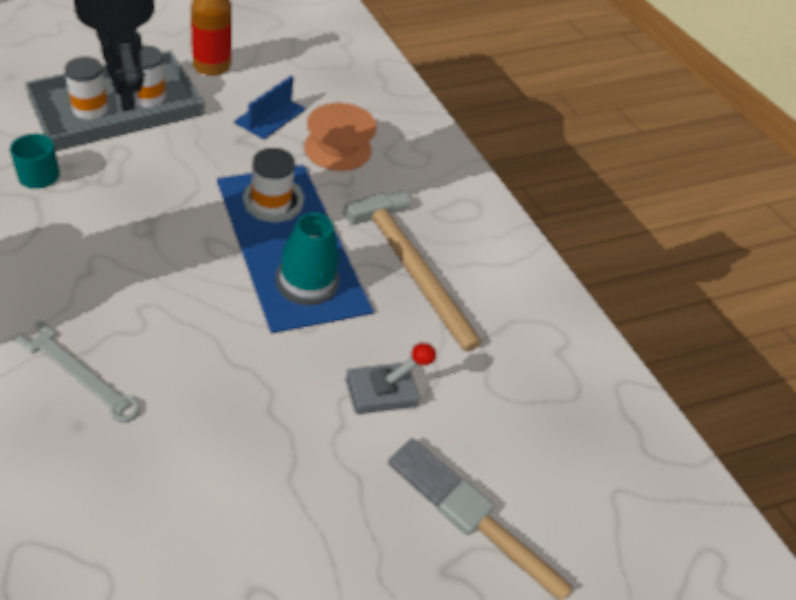

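The kit is complete in this picture: the stack is upright at (312,255), tin C is in the dish at (273,185), both empties are in the tray and the lever leans away at (423,353). The bystanders are in place and the robot is clear.

```bash
python3 -c "
from station import bot
print(bot.hand_in())"
```

```text
the job is handed in; nothing more can be done
None
```

The kit board is set up and the job is handed in; no verdict came back, so what follows rests on my own checks.

- **Tins:** A and B weighed about 1.5 and 2 N on lifting, so they are the empties and stand upright in the returns tray. C weighed about 5.3 N, so it is the full one and stands in the dish.
- **Sleeves:** I found three sleeves. All are nested wide end down on the cone, and the largest force while lowering one was about 4 N. No loose sleeve is left in the area the cameras covered. The straight teal pipe was left alone.
- **Lever:** It is swung away until the push-back jumped to about 19 N sideways and 11 N upward, which fits it being on its stop. In the pictures the red ball moved 55 mm, which puts the joint at roughly 0.94 to 1.0 rad against the 0.85 needed.
- **Last check:** The final side view shows the stack upright, all three tins standing, the bystanders in place and the robot clear of everything.
- **Disagreements:** The networks' pixel estimates of the stack and the tin in the dish were off by up to about 4 cm in some views. I relied on the pictures, the contact forces and the dish rim for those two instead.

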